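Tip a sharpening stone out of its wooden block and lay it on the mat

TASK

The sharpening stone lies flush in its wooden storage block with nothing to get hold of. Press it down at the block's notched end so that its other end tips up and stays up, take it by the raised end, and lay it flat, pale side up, in the middle of the blue mat. Set the stone down rather than drop it, and leave the things round about where they stand.

Things in the scene. Friction and masses are not known exactly. Their poses are not given: they have to be found in the camera images.
- stone: loose sharpening stone, 100 mm long (own x), 50 mm wide (own y), 16 mm thick (own z), 0.13 to 0.25 kg, pale cream layer over a brown one. Origin: centre of its underside. At the start it lies level in the block, top flush with the rim, its +x towards the notched end. It rests on a shelf that ends 3 mm past its middle; the notched half hangs over a well 28 mm deep.
- stone_press (a point): point on the stone's top, on its centre line, 18 mm short of its notched (+x) end. Pressed here with a few newtons the stone tips about the shelf's edge until its end meets the well floor: 34 to 36 degrees, the top under the finger then 15 to 20 mm below the rim. Let go, it stays tipped.
- stone_grip (a point): point at mid thickness on the stone's centre line, 14 mm short of its other (-x) end: where to grip it across its 50 mm width once tipped. The raised end's lower edge then stands 12 to 15 mm above the rim, its upper edge 25 to 28 mm, this point 11 to 14 mm. Beside the stone fingers have room only above the rim.
- block: wooden storage block with brass screws, fixed, 128.5 mm long (own x, -63.5 to +65 mm) by 77 mm wide (own y), rim 49 mm above the worktop. Origin on its underside, below the middle of the stone's place; +x points to the notched end. The pocket leaves the stone 1.5 mm at the sides and closed end, 3 mm at the notched end. Side walls 12 mm thick.
- notch (a point): middle, at rim height, of the notch in the block's +x end: a 41 mm wide gap in the end wall, open down to 17 mm above the worktop, that gives a finger room to press the stone's end down. 59 mm from the block's origin along +x, 9 mm beyond the stone's end.
- mat: blue rubber sharpening mat with a black border line, fixed, 130 mm (own x) by 150 mm (own y), its flat top 4 mm above the worktop. Origin at the centre of its underside.
- cup: orange cup with a handle, 78 by 105 mm and 76 mm high, loose, at the back right; stays where it is. Origin under its centre.
- honey_jar: honey jar with a grey lid, 71 mm across and 110 mm high, loose, at the back right; stays where it is. Origin under its centre.
- pepper_mill: wooden pepper mill, 58 mm across and 150 mm high, loose, at the back right; stays where it is. Origin under its centre.
- tin_can: food tin, 75 mm across and 110 mm high, loose, at the front left; stays where it is. Origin under its centre.
- apple: red apple, 73 mm across, loose, at the front left; stays where it is. Origin under its centre.
- glass_jar_top (a point): centre of the top of a clear glass jar of the kitchen, fixed, 100 mm across, 199 mm high: an obstacle behind the block.
- small_jar_top (a point): centre of the top of a small jar with a pale lid, fixed, 68 mm across, 105 mm high: an obstacle between block and mat, farther back.
- tall_jar_top (a point): centre of the top of a tall jar with a grey lid, fixed, 104 mm across, 235 mm high: an obstacle behind the mat, to the left.
- black_box_front (a point): middle of the top front edge of a black kitchen box, fixed, 170 mm wide (world y), 235 mm high, its front square to world x: an obstacle behind the mat.

How it is judged:
By the outcome, as a careful person would: the job done as asked, in the order asked, and still so for the second after the job is handed in, with the robot touching nothing.
It also fails if it takes over 48 s, if anything falls off the work surface, if the arm or the gripper's body presses on something with over 40 N, if the wrist force passes 120 N, or if a joint passes its speed limit or range.

ROBOT

A 7-joint arm with a two-finger parallel gripper is mounted at the origin on a cart in front of the work surface, level with it; the furniture and walls round the work are solid. World frame = base frame: x ahead of the robot, y to its left, z up, the work surface at z = 0. Lengths are in m, angles in rad, forces in N, time in s.
With the tool pointing down it reaches from about 0.4 to 0.85 m from the base axis. Payload 4.5 kg.
Tool frame: the origin (TCP) lies at the very end of the fingers, on their centre line; the grasp point (between the pads) lies 19 mm behind it (r.pinch_z is the distance from the TCP to the grasp point, in m); z points along the fingers, y is the line along which they close (so a half turn about z gives the same grasp; the last joint's range is limited). The gripper opens to 88 mm and grips with 3 to 60 N. Pads are 18 mm wide; open, the fingers measure 123 mm over their backs; the gripper's body (75 mm by 187 mm) begins 45 mm behind the grasp point.
Start: joints at [1.355, 0.689, -0.195, 1.565, 0.157, 0.902, -0.215], TCP at [0.155, -0.606, 0.212] pointing down, gripper open.
Joint ranges: [-3.01, 3.01], [-0.46, 2.08], [-1.47, 1.51], [0.13, 2.56], [-1, 4.14], [0.04, 2.09], [-2.66, 2.66]. Speed limits (rad/s): [2.57, 2.57, 3.14, 3.14, 3.14, 3.14, 3.14].

INTERFACE

Orientations are given as a unit quaternion [x, y, z, w].
In Python, from plant import r, cams gives the robot as it stands.
- The arm moves only by the shell command python3 -m pendant 'ROWS' [FORCE]. ROWS is JSON, a list of rows, each a list of 3 entries, a list of its own where there are three numbers: the closure, from -1 (fully open) to 1 (shut), then the shift along the tool's x, y, z in mm, then the turn, a rotation vector about the tool's x, y, z in degrees. A call has 1 to 8 rows; each row shifts and turns the commanded pose from where the row before left it, along the tool's axes as they then stand; what a row does not reach is not made up. A row lasts 1/8 s, in which the tool goes at most 62.5 mm and 10.7 degrees, less where a joint would pass 70% of its speed; a pose out of reach is approached as far as the arm can. A call with a gripper value outside its range is refused whole. The fingers move at their own pace and stop on an object; FORCE is the grip in N (left out, the last holds). Time passes only in rows, so rows that do not move let the fingers close. It gives the time, the measured TCP pose, the force, the opening and the grip force at its end, in the units of the state.
- r.get_state(): the state, without advancing time (a new reading comes with each control period).
- cams.snapshot(name): name is "side" or "top"; returns a dict with "img" (480x640x3 uint8, red, green, blue), "camera_matrix" (3x3 intrinsics, pixels), "camera_from_world" (4x4, takes a point from world to camera coordinates). Camera axes: x right, y up, looking along -z (the intrinsics and any distortion apply to the point x, -y, -z); pixel columns grow to the right and rows downward; lengths in m; the calibration is good to about 2 mm. A picture is of the moment at which its call begins. There is no depth.
- r.finish_job(): hands the job in; it is judged then, once.
The state is a dict: "clock": time; "q": joint angles; "qd": joint speeds; "joint_torque": joint torques, N m; "tool_pos": TCP position; "eef_rot": TCP orientation; "contact_force": force on the tool from outside, world axes, zero at the start; "moment": the same for the moment, N m; "opening": opening from 0.0 (shut) to 1.0 (fully open); "finger_force": force on a finger pad.
Only numpy, scipy, OpenCV 4.12 (cv2) and the standard library are available. Lean on these libraries where they do the work, as an engineer would, in place of code of your own. Each camera call takes 0.05 s, during which the arm holds its last target. There are 200 camera calls.

## Working session

There is one attempt and no reset: what is moved stays moved. The work goes in short steps, Python scripts to look and compute and a shell command to move; the robot and the scene stay as the last step left them, time stands still between calls to the robot, and variables do not carry over. Pictures are saved under pics/ and viewed, at most 10 in all, crops included, and the job is handed in when it is done.

```bash
ls; mkdir -p pics
python3 - <<'E'
from plant import r,cams
import cv2,pickle
d={}
for n in("side","top"):
    s=cams.snapshot(n); d[n]=s; cv2.imwrite(f"pics/{n}0.png",s["img"][:,:,::-1]); print(n,s["camera_matrix"].tolist(),s["camera_from_world"].round(4).tolist(), [k for k in s])
pickle.dump(d,open("s0.pkl","wb"))
print(r.get_state(),r.pinch_z)
E
```

```text
pics
side [[594.5848769892367, 0.0, 329.2389674638419], [0.0, 594.5848769892367, 240.63215563234021], [0.0, 0.0, 1.0]] [[-0.4432, -0.8963, -0.0163, 0.1709], [0.5419, -0.2823, 0.7916, -0.4376], [-0.7141, 0.342, 0.6108, -1.2198], [0.0, 0.0, 0.0, 1.0]] ['img', 'camera_matrix', 'camera_from_world']
top [[478.3583193248586, 0.0, 317.02188512466506], [0.0, 478.3583193248586, 247.73261115766746], [0.0, 0.0, 1.0]] [[0.02, -0.9998, -0.0017, -0.0509], [0.9897, 0.0196, 0.1421, -0.5486], [-0.142, -0.0045, 0.9898, -1.4062], [0.0, 0.0, 0.0, 1.0]] ['img', 'camera_matrix', 'camera_from_world']
{'clock': 0.1, 'q': array([ 1.35477514,  0.68989113, -0.19452552,  1.56619122,  0.15730754,
        0.90249689, -0.21511118]), 'qd': array([-0.0003549 , -0.00285802, -0.00020245, -0.00208114,  0.00119934,
       -0.00151181,  0.00150041]), 'joint_torque': array([-3.21751664e-03, -5.28510082e+01, -1.27138250e+00, -1.53838527e+01,
       -5.24999911e-02,  2.02878204e-03,  8.06099729e-05]), 'tool_pos': array([ 0.15433192, -0.60504308,  0.21120902]), 'eef_rot': array([ 9.92204258e-01,  1.24619720e-01, -1.57355537e-04, -7.81851414e-04]), 'contact_force': array([-0.21607646,  0.22099693,  0.3740073 ]), 'moment': array([-0.0081689 ,  0.03005168, -0.0287113 ]), 'finger_force': 0.0, 'opening': 0.9977848127295557} 0.0187
```

View pics/top0.png

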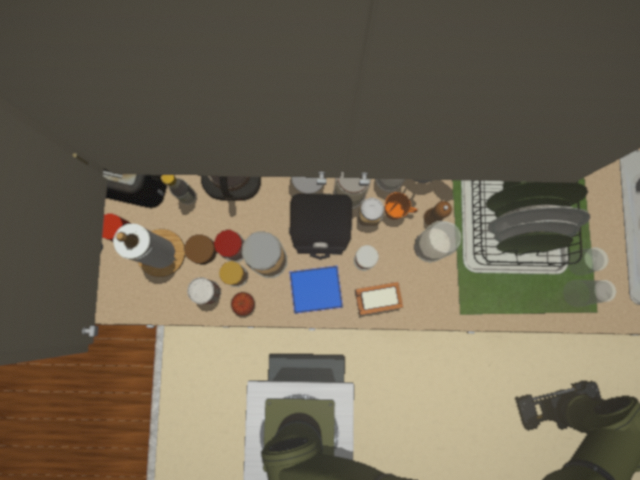

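View pics/side0.png

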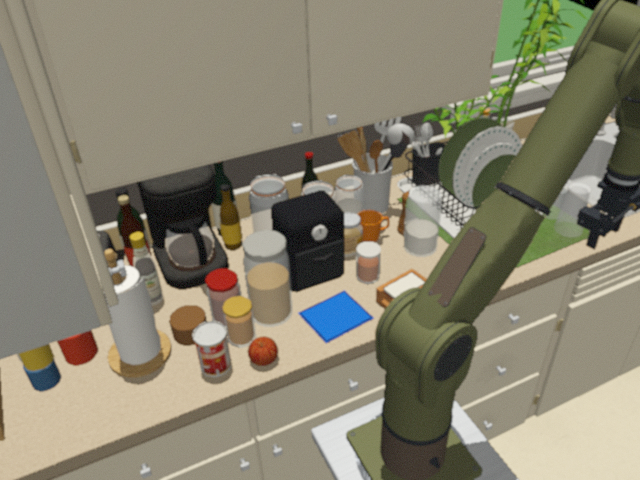

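The top view shows the mat at about (316,290), the block with its cream stone at (379,299) and the small jar at (367,257). In the side view the arm hides part of the block at (405,290). Next I'll measure the mat and stone by mask and zoom in to find the notch.

```bash
cat > h.py <<'E'
import numpy as np,cv2
def ray(s,uv,z):
    K=s["camera_matrix"];T=s["camera_from_world"];R=T[:3,:3];c=-R.T@T[:3,3]
    uv=np.atleast_2d(np.asarray(uv,float)); d=np.c_[(uv[:,0]-K[0,2])/K[0,0],-(uv[:,1]-K[1,2])/K[1,1],-np.ones(len(uv))]@R
    return c+d*((z-c[2])/d[:,2])[:,None]
def proj(s,p):
    K=s["camera_matrix"];T=s["camera_from_world"];q=np.atleast_2d(p)@T[:3,:3].T+T[:3,3]
    return np.c_[K[0,0]*q[:,0]/-q[:,2]+K[0,2],K[1,1]*-q[:,1]/-q[:,2]+K[1,2]]
def blobs(s,mask,win,z,amin=60):
    m=np.zeros(mask.shape,np.uint8);x0,y0,x1,y1=win;m[y0:y1,x0:x1]=mask[y0:y1,x0:x1]*255
    out=[]
    for c in cv2.findContours(m,0,cv2.CHAIN_APPROX_NONE)[0]:
        if cv2.contourArea(c)<amin: continue
        w=ray(s,c[:,0],z); rc=cv2.minAreaRect((w[:,:2]*1000).astype(np.float32)); M=cv2.moments(c)
        out.append((rc,ray(s,[M['m10']/M['m00'],M['m01']/M['m00']],z)[0],c))
    return out
E
python3 - <<'E'
import pickle,cv2,numpy as np
from h import *
d=pickle.load(open("s0.pkl","rb"))
for n,wins in(("top",[(280,255,350,325),(350,278,410,320)]),("side",[(290,280,380,350),(370,265,440,320)])):
    s=d[n];h=cv2.cvtColor(s["img"],cv2.COLOR_RGB2HSV);H,S,V=h[...,0],h[...,1],h[...,2]
    for nm,m,w,z in(("mat",(H>100)&(H<130)&(S>120),wins[0],.004),("stone",(S<75)&(V>150),wins[1],.049),("wood",(S>130)&(H<20)&(V>60),wins[1],.049)):
        for rc,c,cc in blobs(s,m,w,z): print(n,nm,np.round(rc[0]),np.round(rc[1]),round(rc[2],1),c.round(4),cv2.boundingRect(cc))
a=cv2.resize(d["top"]["img"][275:325,345:415],(0,0),fx=8,fy=8,interpolation=cv2.INTER_CUBIC)
b=cv2.resize(d["side"]["img"][260:325,365:435],(0,0),fx=6,fy=6,interpolation=cv2.INTER_CUBIC)
b=cv2.copyMakeBorder(b,0,400-390+0,0,0,0)
b=cv2.resize(b,(240,229)); b=cv2.copyMakeBorder(b,0,171,0,0,0)
cv2.imwrite("pics/z.png",np.hstack([a,b])[:,:,::-1])
E
```

```text
top mat [427. -38.] [121. 141.] 8.4 [ 0.4265 -0.0377  0.004 ] (291, 267, 50, 45)
top stone [ 401. -228.] [121. 176.] 1.1 [ 0.4006 -0.2265  0.049 ] (350, 278, 60, 42)
top wood [ 401. -225.] [ 73. 126.] 11.1 [ 0.3973 -0.2234  0.049 ] (357, 283, 45, 31)
side mat [426. -38.] [125. 144.] 8.3 [ 0.4239 -0.0358  0.004 ] (300, 292, 72, 50)
side stone [ 403. -228.] [ 55. 105.] 10.6 [ 0.405 -0.228  0.049] (384, 272, 41, 26)
side stone [ 430. -199.] [125. 274.] 21.9 [ 0.4269 -0.2039  0.049 ] (370, 265, 66, 55)
side wood [ 406. -208.] [ 62. 159.] 14.9 [ 0.3951 -0.1709  0.049 ] (377, 270, 49, 37)
```

View pics/z.png

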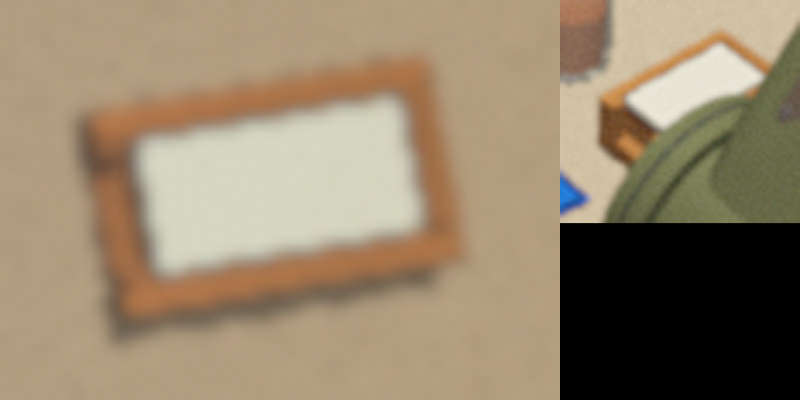

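Run:
```python
import pickle
from h import *
d=pickle.load(open("s0.pkl","rb"))
for n,w in(("top",(352,280,408,318)),("side",(380,268,432,305))):
    s=d[n];h=cv2.cvtColor(s["img"],cv2.COLOR_RGB2HSV)
    for t in(40,50,60):
        for rc,c,cc in blobs(s,(h[...,1]<t)&(h[...,2]>185),w,.049,30): print(n,t,np.round(rc[0],1),np.round(rc[1]),round(rc[2],1),c.round(4),cv2.boundingRect(cc))
    for c in [(365,288),(380,298),(354,318),(357,300)] if n=="top" else []: print(c,s["img"][c[1],c[0]],h[c[1],c[0]])
s=d["top"];h=cv2.cvtColor(s["img"],cv2.COLOR_RGB2HSV)
for rc,c,cc in blobs(s,(h[...,1]<60)&(h[...,2]>110),(350,240,385,275),.105,40): print("jar",rc,c,cv2.boundingRect(cc))
for nm,uv,z in(("glass",(440,238),.199),("blackfront",(321,252),.235),("tall",(263,249),.235)): print(nm,ray(s,uv,z))
for nm,uv,z in(("smalljar side",(369,250),.105),("blackfront",(313,214),.235),("tall",(266,243),.235)): print(nm,ray(d["side"],uv,z))
```

```text
top 40 [ 402.7 -227.6] [47. 96.] 10.9 [ 0.4025 -0.2276  0.049 ] (363, 288, 34, 21)
top 50 [ 402.7 -227.6] [47. 96.] 10.9 [ 0.4025 -0.2276  0.049 ] (363, 288, 34, 21)
top 60 [ 402.7 -227.6] [47. 96.] 10.9 [ 0.4025 -0.2276  0.049 ] (363, 288, 34, 21)
(365, 288) [175 123  83] [ 13 134 175]
(380, 298) [214 214 193] [ 30  25 214]
(354, 318) [181 160 131] [ 17  70 181]
(357, 300) [152 111  82] [ 12 117 152]
side 40 [ 403.3 -227.6] [ 51. 100.] 10.5 [ 0.4054 -0.2281  0.049 ] (385, 273, 39, 24)
side 50 [ 403.5 -228.2] [ 51. 102.] 10.5 [ 0.4056 -0.2284  0.049 ] (384, 273, 40, 24)
side 60 [ 403.8 -228.3] [ 53. 102.] 10.9 [ 0.4061 -0.2288  0.049 ] (384, 273, 40, 24)
side 60 [ 424. -301.] [46. 33.] 62.6 [ 0.427  -0.3059  0.049 ] (414, 268, 18, 9)
side 60 [ 468.4 -221.3] [47. 99.] 10.0 [ 0.4609 -0.2189  0.049 ] (380, 268, 29, 16)
jar ((514.6603393554688, -180.14108276367188), (68.88847351074219, 78.060302734375), 45.67762756347656) [ 0.5145575  -0.18023679  0.105     ] (353, 244, 26, 28)
glass [[ 0.5595894  -0.37101189  0.199     ]]
blackfront [[ 0.51040163 -0.05148056  0.235     ]]
tall [[0.5152953  0.09986045 0.235     ]]
smalljar side [[ 0.51278669 -0.18296471  0.105     ]]
blackfront [[ 0.56350546 -0.04664718  0.235     ]]
tall [[0.50719471 0.10219731 0.235     ]]
```

Run:
```python
import pickle
from h import *
d=pickle.load(open("s0.pkl","rb"))
f=lambda n,x0,y0:cv2.resize(d[n]["img"][y0:y0+100,x0:x0+80],(0,0),fx=5,fy=5,interpolation=cv2.INTER_CUBIC)
cv2.imwrite("pics/box.png",np.clip(np.hstack([f("top",282,170),f("side",267,190)])[:,:,::-1].astype(float)*1.8,0,255))
for x in(.50,.53,.56): print(x,proj(d["top"],[[x,-.135,.235],[x,.035,.235],[x,-.05,0]]).round(),proj(d["side"],[[x,-.135,.235],[x,.035,.235],[x,-.05,0]]).round())
```

```text
0.5 [[353. 257.]
 [288. 255.]
 [320. 265.]] [[356. 218.]
 [293. 237.]
 [327. 298.]]
0.53 [[353. 245.]
 [288. 244.]
 [320. 256.]] [[350. 211.]
 [288. 230.]
 [322. 291.]]
0.56 [[353. 234.]
 [288. 233.]
 [320. 246.]] [[345. 205.]
 [284. 224.]
 [317. 284.]][ WARN:0@0.034] global loadsave.cpp:1063 imwrite_ Unsupported depth image for selected encoder is fallbacked to CV_8U.
```

View pics/box.png

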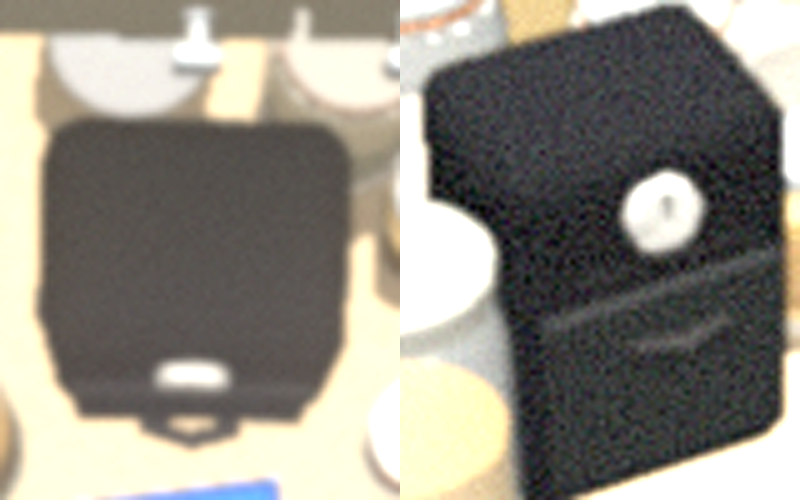

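```bash
python3 -m pendant '[[1,[0,0,0],[0,0,-10]],[1,[0,0,0],[0,0,-10]],[1,[0,0,0],[0,0,-10]],[1,[0,0,0],[0,0,-10]]]' 20
```

```text
clock: 0.6
tool_pos: [0.1543, -0.6052, 0.2115]
eef_rot: [0.888, 0.459, 0.0, -0.001]
contact_force: [0.1, 0.6, -1.0]
opening: 0.565
finger_force: 0.0
```

The box front is near x=0.54, with a handle that sticks out to about x=0.51. The small jar is at (0.514,-0.181). Both limit the gripper body's yaw. I'll press with the fingers closed and tool y along the block's length.

```bash
python3 -m pendant '[[1,[0,0,0],[0,0,8.8]],[1,[0,0,0],[0,0,8.8]],[1,[0,0,0],[0,0,8.8]],[1,[0,0,0],[0,0,8.8]],[1,[0,0,0],[0,0,8.7]]]'; python3 -m pendant '[[1,[39,-45,0],[0,0,0]],[1,[39,-45,0],[0,0,0]],[1,[39,-45,0],[0,0,0]],[1,[39,-45,0],[0,0,0]],[1,[39,-45,0],[0,0,0]],[1,[39,-45,0],[0,0,0]],[1,[39,-45,0],[0,0,0]],[1,[39,-45,0],[0,0,0]]]'
cat > go.py <<'E'
# usage: go.py x y z [yaw of tool x deg, tilt about tool y deg]: tool-frame shift (mm) and turn to get there
import sys; from plant import r; import numpy as np; from scipy.spatial.transform import Rotation as R
s=r.get_state(); A=R.from_quat(s["eef_rot"]); a=[float(v) for v in sys.argv[1:]]
print("shift",A.inv().apply(np.array(a[:3])-s["tool_pos"])*1000)
if len(a)>3: print("turn",(A.inv()*R.from_euler('z',a[3],degrees=True)*R.from_euler('x',180,degrees=True)*R.from_euler('y',a[4],degrees=True)).as_rotvec(degrees=True))
print("pos",s["tool_pos"],"axes",A.as_matrix().round(3).tolist(),"q",s["q"].round(2),"F",s["contact_force"].round(1),"open",s["opening"],s["finger_force"],s["clock"])
E
python3 go.py .3955 -.1887 .12 10.8 0
```

```text
clock: 1.23
tool_pos: [0.1544, -0.6052, 0.2114]
eef_rot: [0.996, 0.088, -0.0, -0.001]
contact_force: [0.2, 0.0, -0.4]
opening: 0.01
finger_force: 0.0
clock: 2.22
tool_pos: [0.3971, -0.1934, 0.2119]
eef_rot: [0.996, 0.091, 0.0, 0.0]
contact_force: [1.0, -0.1, -0.3]
opening: 0.008
finger_force: 0.0
shift [-0.68331597 -4.95715943 91.88644156]
turn [ 0.00736034 -0.00557555 -0.39541839]
pos [ 0.39705637 -0.19344229  0.21188714] axes [[0.984, 0.181, 0.0], [0.181, -0.984, -0.0], [0.0, 0.0, -1.0]] q [ 0.44  0.46 -0.13  2.1   0.11  0.59 -1.16] F [ 1.  -0.1 -0.3] open 0.008201465771846835 0.0 2.225
```

```bash
python3 -m pendant '[[1,[0,-5,50],[0,0,0]],[1,[0,0,45],[0,0,0]],[1,[0,0,40],[0,0,0]],[1,[0,0,18],[0,0,0]],[1,[0,0,3],[0,0,0]],[1,[0,0,0],[0,0,0]]]'; python3 go.py .3955 -.1887 .039
python3 - <<'E'
from plant import cams
from h import *
a=cams.snapshot("top")["img"][250:340,330:430];b=cams.snapshot("side")["img"][220:310,350:450]
cv2.imwrite("pics/pre.png",cv2.resize(np.hstack([a,b]),(800,360),interpolation=cv2.INTER_CUBIC)[:,:,::-1])
E
```

```text
clock: 2.98
tool_pos: [0.3956, -0.1903, 0.0562]
eef_rot: [0.996, 0.091, 0.0, 0.0]
contact_force: [0.2, -0.7, 0.0]
opening: 0.009
finger_force: 0.0
shift [ 0.19219752 -1.63495198 17.21619179]
pos [ 0.39560113 -0.19033978  0.05621651] axes [[0.984, 0.181, 0.0], [0.181, -0.984, -0.0], [0.0, 0.0, -1.0]] q [ 0.36  0.77 -0.03  2.24  0.18  0.13 -1.23] F [ 0.2 -0.7  0. ] open 0.009120479170467368 0.0 2.975
```

View pics/pre.png

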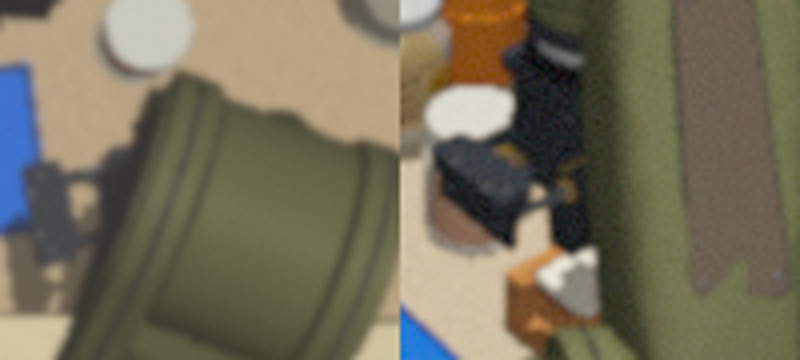

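The closed fingers are over the notched half and clear of the jar. I'll press down in small steps and watch the force.

```bash
python3 -m pendant '[[1,[0,0,4],[0,0,0]],[1,[0,0,3],[0,0,0]],[1,[0,0,2],[0,0,0]],[1,[0,0,0],[0,0,0]]]';python3 -m pendant '[[1,[0,0,3],[0,0,0]],[1,[0,0,0],[0,0,0]]]'; python3 go.py .3955 -.1887 .039
```

```text
clock: 3.58
tool_pos: [0.3953, -0.1902, 0.0468]
eef_rot: [0.996, 0.091, -0.0, -0.0]
contact_force: [-0.5, -0.4, 0.4]
opening: 0.006
finger_force: 0.0
clock: 3.82
tool_pos: [0.3954, -0.1902, 0.0437]
eef_rot: [0.996, 0.091, -0.0, -0.0]
contact_force: [1.0, 0.6, 0.1]
opening: 0.0
finger_force: 0.0
shift [ 0.39847733 -1.44101358  4.73537626]
pos [ 0.39536974 -0.19018951  0.04373534] axes [[0.984, 0.181, -0.0], [0.181, -0.984, 0.0], [-0.0, -0.0, -1.0]] q [ 0.36  0.8  -0.03  2.25  0.19  0.1  -1.23] F [1.  0.6 0.1] open 0.00046390525052117577 0.0 3.825
```

```bash
python3 -m pendant '[[1,[0,0,3],[0,0,0]],[1,[0,0,0],[0,0,0]]]';python3 -m pendant '[[1,[0,0,2],[0,0,0]],[1,[0,0,0],[0,0,0]]]'; python3 -m pendant '[[1,[0,0,2],[0,0,0]],[1,[0,0,0],[0,0,0]]]';python3 go.py .3955 -.1887 .039
```

```text
clock: 4.08
tool_pos: [0.3953, -0.1902, 0.0407]
eef_rot: [0.996, 0.091, -0.0, -0.0]
contact_force: [-0.1, -0.6, 0.7]
opening: 0.004
finger_force: 0.0
clock: 4.32
tool_pos: [0.3954, -0.1902, 0.0388]
eef_rot: [0.996, 0.091, -0.0, 0.0]
contact_force: [-0.4, -0.7, 0.2]
opening: 0.008
finger_force: 0.0
clock: 4.58
tool_pos: [0.3954, -0.1902, 0.0368]
eef_rot: [0.996, 0.091, -0.0, -0.0]
contact_force: [-0.1, 0.2, 0.8]
opening: 0.003
finger_force: 0.0
shift [ 0.41179241 -1.4722656  -2.21414682]
pos [ 0.39536076 -0.19022244  0.03678587] axes [[0.984, 0.181, -0.0], [0.181, -0.984, 0.0], [-0.0, -0.0, -1.0]] q [ 0.36  0.81 -0.02  2.25  0.19  0.08 -1.24] F [-0.1  0.2  0.8] open 0.0028565208679007586 0.0 4.575
```

```bash
python3 -m pendant '[[1,[0,0,2],[0,0,0]],[1,[0,0,0],[0,0,0]]]';python3 -m pendant '[[1,[0,0,2],[0,0,0]],[1,[0,0,0],[0,0,0]]]'; python3 -m pendant '[[1,[0,0,2],[0,0,0]],[1,[0,0,0],[0,0,0]]]';python3 go.py .3955 -.1887 .039
python3 - <<'E'
from plant import cams
from h import *
a=cams.snapshot("top")["img"][250:340,330:430];b=cams.snapshot("side")["img"][220:310,350:450]
cv2.imwrite("pics/pr2.png",cv2.resize(np.hstack([a,b]),(800,360),interpolation=cv2.INTER_CUBIC)[:,:,::-1])
E
```

```text
clock: 4.82
tool_pos: [0.3954, -0.1902, 0.0348]
eef_rot: [0.996, 0.091, -0.0, -0.0]
contact_force: [-0.9, -0.7, -0.3]
opening: 0.005
finger_force: 0.0
clock: 5.08
tool_pos: [0.3954, -0.1902, 0.0328]
eef_rot: [0.996, 0.091, -0.0, 0.0]
contact_force: [-0.1, -0.1, 0.6]
opening: 0.008
finger_force: 0.0
clock: 5.32
tool_pos: [0.3954, -0.1902, 0.0308]
eef_rot: [0.996, 0.091, -0.0, -0.0]
contact_force: [0.6, -0.2, -0.8]
opening: 0.005
finger_force: 0.0
shift [ 0.41491055 -1.44443076 -8.21778837]
pos [ 0.39535137 -0.1901955   0.03078222] axes [[0.984, 0.181, -0.0], [0.181, -0.984, 0.0], [-0.0, -0.0, -1.0]] q [ 0.35  0.83 -0.02  2.25  0.19  0.06 -1.24] F [ 0.6 -0.2 -0.8] open 0.00477508898578179 0.0 5.325
```

View pics/pr2.png

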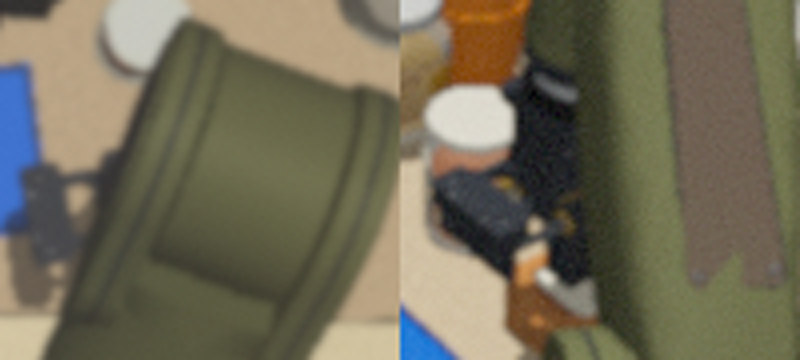

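The side view shows the stone already tipping. q6 is close to its lower limit, so I'll finish the press by sliding slightly toward the pivot.

```bash
for i in 1 2; do :; done; python3 -m pendant '[[1,[0,2,0],[0,0,0]],[1,[0,2,0],[0,0,0]],[1,[0,0,0],[0,0,0]]]';python3 -m pendant '[[1,[0,2,0],[0,0,0]],[1,[0,0,0],[0,0,0]]]'; python3 -m pendant '[[1,[0,2,0],[0,0,0]],[1,[0,0,0],[0,0,0]]]';python3 go.py .3955 -.1887 .039
```

```text
clock: 5.8
tool_pos: [0.3962, -0.1945, 0.0309]
eef_rot: [0.996, 0.091, 0.0, 0.0]
contact_force: [0.2, -0.0, -0.6]
opening: 0.002
finger_force: 0.0
clock: 6.05
tool_pos: [0.3965, -0.1963, 0.0309]
eef_rot: [0.996, 0.091, 0.0, 0.0]
contact_force: [-0.3, -0.4, 0.5]
opening: 0.005
finger_force: 0.0
clock: 6.3
tool_pos: [0.3969, -0.1983, 0.0309]
eef_rot: [0.996, 0.091, 0.0, 0.0]
contact_force: [-0.2, 0.6, 0.5]
opening: 0.006
finger_force: 0.0
shift [ 0.33134771 -9.72372067 -8.08235707]
pos [ 0.39693023 -0.19832541  0.03091972] axes [[0.984, 0.18, 0.0], [0.18, -0.984, -0.0], [0.0, 0.0, -1.0]] q [ 0.37  0.83 -0.02  2.24  0.2   0.08 -1.23] F [-0.2  0.6  0.5] open 0.005803552046413301 0.0 6.3
```

```bash
for i in 1; do :; done; python3 -m pendant '[[1,[0,0,1.5],[0,0,0]],[1,[0,0,0],[0,0,0]]]';python3 -m pendant '[[1,[0,0,1],[0,0,0]],[1,[0,0,0],[0,0,0]]]'; python3 -m pendant '[[1,[0,0,1],[0,0,0]],[1,[0,0,0],[0,0,0]]]';python3 go.py .3955 -.1887 .039
```

```text
clock: 6.55
tool_pos: [0.3968, -0.198, 0.0293]
eef_rot: [0.996, 0.091, -0.0, -0.0]
contact_force: [0.3, -0.1, -0.0]
opening: 0.004
finger_force: 0.0
clock: 6.8
tool_pos: [0.3968, -0.1981, 0.0283]
eef_rot: [0.996, 0.091, -0.0, -0.0]
contact_force: [-0.3, 0.4, 0.1]
opening: 0.009
finger_force: 0.0
clock: 7.05
tool_pos: [0.3968, -0.1981, 0.0274]
eef_rot: [0.996, 0.091, -0.0, 0.0]
contact_force: [-0.7, -0.0, -0.0]
opening: 0.004
finger_force: 0.0
shift [  0.41078703  -9.48559128 -11.64447556]
pos [ 0.39680888 -0.19810416  0.02735579] axes [[0.984, 0.181, -0.0], [0.181, -0.984, -0.0], [-0.0, 0.0, -1.0]] q [ 0.37  0.84 -0.02  2.24  0.2   0.07 -1.23] F [-0.7 -0.  -0. ] open 0.003689269175201085 0.0 7.05
```

Still no force, so I'll lift off, back the arm away and look.

```bash
python3 -m pendant '[[1,[0,0,-30],[0,0,0]],[1,[0,0,-50],[0,0,0]],[1,[0,0,-50],[0,0,0]],[1,[0,30,-30],[0,0,-9]],[1,[0,45,0],[0,0,-10]],[1,[0,45,0],[0,0,-10]],[1,[0,45,0],[0,0,-10]],[0.2,[0,0,0],[0,0,-10]]]'; python3 go.py .407 -.251 .1
python3 - <<'E'
from plant import cams
from h import *
import pickle
d={n:cams.snapshot(n) for n in("top","side")};pickle.dump(d,open("s1.pkl","wb"))
a=d["top"]["img"][260:330,340:420];b=d["side"]["img"][245:315,365:445]
cv2.imwrite("pics/t.png",cv2.resize(np.hstack([a,b]),(800,350),interpolation=cv2.INTER_CUBIC)[:,:,::-1])
E
```

```text
clock: 8.05
tool_pos: [0.4691, -0.3473, 0.187]
eef_rot: [0.868, 0.496, 0.0, 0.001]
contact_force: [-1.5, 0.4, -0.3]
opening: 0.096
finger_force: 0.0
shift [  51.48404853 -102.52848089   86.75407754]
pos [ 0.46905842 -0.3472567   0.18701935] axes [[0.507, 0.862, 0.002], [0.862, -0.507, -0.002], [-0.0, 0.002, -1.0]] q [ 0.81  0.69 -0.44  1.72  0.38  0.82 -0.33] F [-1.5  0.4 -0.3] open 0.09584655955162295 0.0 8.05
```

View pics/t.png

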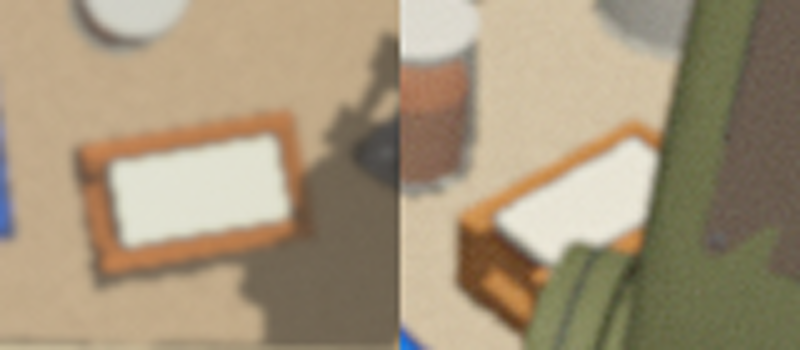

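Run:
```python
import pickle
from h import *
d=pickle.load(open("s1.pkl","rb"));s=d["side"]
b=np.array([.403,-.228]);bx=np.array([-.187,.982])
print("press tcp",proj(s,[[.3954,-.1902,.031],[.3968,-.1981,.0274]]).round(1))
print("notch/ends rim",proj(s,[[*(b+59*1e-3*bx),.049],[*(b+.05*bx),.049],[*(b-.05*bx),.049]]).round(1))
print("now tcp side/top",proj(s,[[.4691,-.3473,.187]]),proj(d["top"],[[.4691,-.3473,.187]]))
for n,w in(("top",(352,280,408,318)),("side",(380,268,432,305))):
    s=d[n];h=cv2.cvtColor(s["img"],cv2.COLOR_RGB2HSV)
    for rc,c,cc in blobs(s,(h[...,1]<45)&(h[...,2]>185),w,.049,30): print(n,np.round(rc[0],1),np.round(rc[1]),round(rc[2],1),cv2.boundingRect(cc))
a=cv2.imread("pics/pr2.png")[150:340,480:620]; cv2.imwrite("pics/pr3.png",cv2.resize(a,(560,570),fx=0,fy=0,interpolation=cv2.INTER_NEAREST))
```

```text
press tcp [[392.9 296.4]
 [395.1 296.1]]
notch/ends rim [[387.2 294.5]
 [389.8 293. ]
 [418.  277.2]]
now tcp side/top [[432.67587884 216.73631656]] [[430.59861212 271.76221802]]
top [ 402.8 -228. ] [49. 99.] 10.6 (363, 287, 35, 22)
side [ 403.2 -227.4] [ 51. 101.] 10.7 (384, 273, 32, 24)
```

View pics/pr3.png

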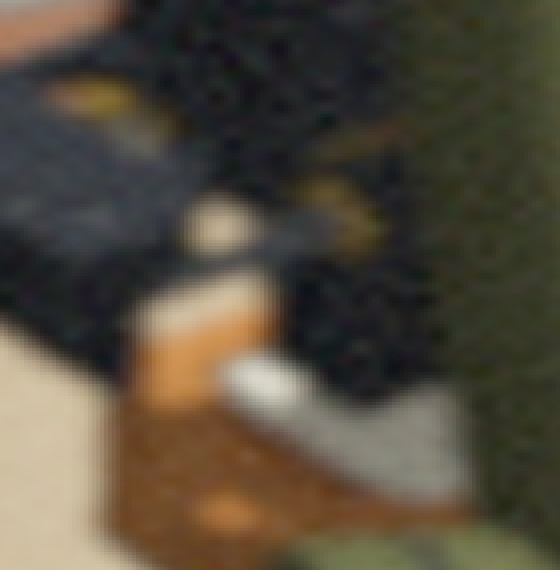

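Run:
```python
import pickle
from h import *
d=pickle.load(open("s1.pkl","rb"));s=d["side"]
for z in(.031,.04,.049,.055,.06,.07): print(z,ray(s,[[388,291],[391,291],[397,291]],z).round(4)[:,:2].tolist(), proj(s,[.3954,-.1902,z]).round(1), proj(s,[.3954+.181*.0175,-.1902-.984*.0175,z]).round(1))
# gripper dark pixels in current views, near predicted TCP
for n,(u,v) in(("side",(433,217)),("top",(431,272))):
    g=d[n]["img"].astype(int)
    sub=g[v-24:v+26:2,u-24:u+26:2].mean(2).astype(int); print(n);print("\n".join(" ".join("%3d"%q for q in row) for row in sub))
```

```text
0.031 [[0.4189, -0.1895], [0.4153, -0.1965], [0.4081, -0.2105]] [[392.9 296.4]] [[397.9 293.6]]
0.04 [[0.4106, -0.1841], [0.4071, -0.1911], [0.3999, -0.205]] [[393.  293.8]] [[398.1 291. ]]
0.049 [[0.4024, -0.1788], [0.3988, -0.1856], [0.3917, -0.1994]] [[393.2 291.2]] [[398.3 288.4]]
0.055 [[0.3969, -0.1752], [0.3933, -0.182], [0.3863, -0.1957]] [[393.3 289.5]] [[398.4 286.7]]
0.06 [[0.3923, -0.1722], [0.3887, -0.179], [0.3817, -0.1926]] [[393.4 288.1]] [[398.5 285.3]]
0.07 [[0.3831, -0.1662], [0.3796, -0.1729], [0.3726, -0.1864]] [[393.6 285.2]] [[398.7 282.4]]
side
182 211 205 205 206 200 194 133  50  62  63  66  59  37  30  44  74  93 101 101 104 101  96 103  99
186 209 207 208 208 206 198 181  58  31  39  37  42  33  37  66  83  96 101 104 102 105 101  99  98
154 190 206 207 210 209 210 188  65  37  41  38  42  33  42  72  87  98 102 101  99  98 101  99  99
130 154 185 201 209 211 211 188  47  29  36  33  37  39  50  81  92 100  99  98 102 101 100 102  96
131 136 151 180 194 202 207 188  51  51  57  36  34  31  61  87  97 101 102  98 102 103 101 104 104
130 137 138 149 168 182 1
[... 3778 characters left out ...]

113  97  96 101 113 102  78  63  70 107 101 116 119 117  85  58  52  51  50  55  63  58  57  53  55
101  99  96  87  77  76  73  62  67  89 108 148 158 158 145  95  56  65  84 100 129 115  99  66  55
102  95  79  72  75  76  69  60  60  63  98 142 159 161 154 104  63 107 147 154 161 160 149  86  55
104  90  70  72  80  90  70  60  59  58  63  82 120 148 132  72  85 146 164 162 161 164 152  93  57
 99  94  75  74  77  77  63  58  59  58  57  59  66  90  83  66 121 163 166 162 161 164 153  99  56
 98  96  91  81  76  74  66  60  59  60  59  58  57  58  58  76 139 164 165 163 163 163 153 101  58
 98  96  96  95  86  76  70  63  60  58  58  58  57  57  55  63 110 153 163 162 162 162 157 113  59
```

Run:
```python
import pickle
from h import *
d=pickle.load(open("s0.pkl","rb"));s=d["side"]
t=np.array([.15433,-.60504,.21121]);ty=np.array([.247,-.969,0])
for k in(-.053,0,.053): print(k,proj(s,t+k*ty).round(1),proj(s,t+k*ty+[0,0,.019]).round(1),proj(d["top"],t+k*ty).round(1))
a=s["img"][180:260,560:640];b=d["top"]["img"][370:450,500:580]
b=d["top"]["img"][370:450,510:590]
cv2.imwrite("pics/g0.png",cv2.resize(np.hstack([a,b]),(800,400),interpolation=cv2.INTER_CUBIC)[:,:,::-1])
```

```text
-0.053 [[588.1 256.8]] [[590.1 250.4]] [[515.9 401.2]]
0 [[600.1 247.4]] [[602.2 241. ]] [[536.  396.3]]
0.053 [[611.7 238.3]] [[613.9 232. ]] [[555.9 391.4]]
```

View pics/g0.png

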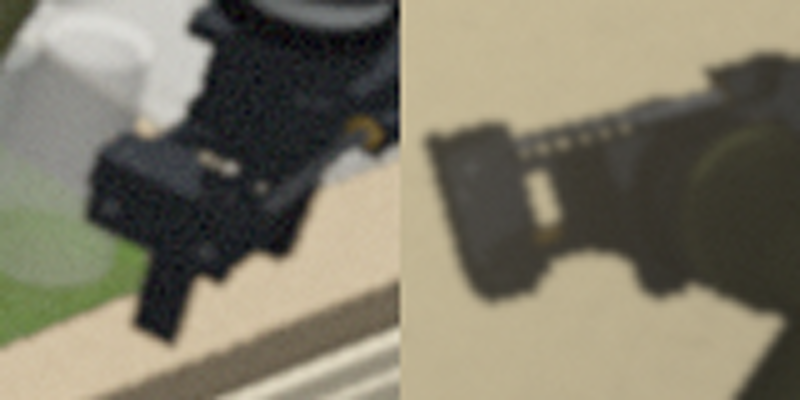

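The finger tips appear about 20–28 mm above the reported TCP, and the stone is still flat, so the press never made contact. I'll go back with a slight lean to keep q6 off its limit and find the contact by touch.

```bash
python3 -m pendant '[[1,[0,0,0],[0,0,10]],[1,[0,0,0],[0,0,10]],[1,[0,0,0],[0,0,10]],[1,[0,0,0],[0,0,10]],[1,[0,0,0],[0,0,8.7]],[1,[0,0,0],[8,0,0]],[1,[0,0,0],[7,0,0]],[1,[0,0,0],[0,0,0]]]' >/dev/null;  python3 go.py .3948 -.1848 .10
```

```text
shift [ -41.69708198 -143.64247162  127.63789054]
pos [ 0.4668059  -0.34620344  0.18618188] axes [[0.984, 0.173, -0.048], [0.179, -0.951, 0.253], [-0.002, -0.258, -0.966]] q [ 0.82  0.78 -0.3   1.51  0.03  1.06 -0.82] F [ 0.3  0.2 -0.1] open 0.0030131779794953222 0.0 9.15
```

```bash
python3 -m pendant '[[1,[-10,-36,20],[0,0,0]],[1,[-10,-36,20],[0,0,0]],[1,[-10,-36,30],[0,0,0]],[1,[-11,-36,30],[0,0,0]],[1,[0,0,28],[0,0,0]],[1,[0,0,0],[0,0,0]]]' >/dev/null;  python3 go.py .3948 -.1848 .03
```

```text
shift [ 0.08368353 23.14844398 67.20914731]
pos [ 0.39398858 -0.17998861  0.10091628] axes [[0.982, 0.181, -0.052], [0.188, -0.948, 0.255], [-0.003, -0.26, -0.966]] q [ 0.69  0.74 -0.33  2.06  0.01  0.52 -0.97] F [0.  0.  0.5] open 0.004436273010251272 0.0 9.9
```

```bash
python3 -m pendant '[[1,[0,8,24],[0,0,0]],[1,[0,10,26],[0,0,0]],[1,[0,5,12],[0,0,0]],[1,[0,0,0],[0,0,0]]]' >/dev/null;  python3 go.py .3948 -.1848 .03; python3 -m pendant '[[1,[0,0.5,2],[0,0,0]],[1,[0,0.5,2],[0,0,0]],[1,[0,0,0],[0,0,0]]]' |grep -E "pos|cont";python3 -m pendant '[[1,[0,0.5,2],[0,0,0]],[1,[0,0,0],[0,0,0]]]' |grep -E "pos|cont";python3 go.py .3948 -.1848 .03
```

```text
shift [-1.34879277 -2.63139408  6.29977364]
pos [ 0.39689913 -0.18864767  0.03540553] axes [[0.983, 0.179, -0.048], [0.185, -0.949, 0.254], [-0.0, -0.258, -0.966]] q [ 0.68  0.87 -0.29  2.07  0.04  0.39 -0.96] F [-0.2  0.6  0.7] open 0.005524304704056023 0.0 10.4
tool_pos: [0.3969, -0.1885, 0.0314]
contact_force: [0.9, -0.8, 0.1]
tool_pos: [0.3967, -0.1884, 0.029]
contact_force: [-0.6, 0.6, -0.1]
shift [-1.2017171  -4.00627547  0.0087997 ]
pos [ 0.39670029 -0.18838129  0.02897155] axes [[0.983, 0.179, -0.048], [0.186, -0.949, 0.254], [-0.0, -0.259, -0.966]] q [ 0.68  0.88 -0.29  2.07  0.05  0.37 -0.96] F [-0.6  0.6 -0.1] open 0.0065399793793644405 0.0 11.025
```

```bash
python3 -m pendant '[[1,[0,0.5,2],[0,0,0]],[1,[0,0.5,2],[0,0,0]],[1,[0,0,0],[0,0,0]]]' |grep -E "pos|cont";python3 -m pendant '[[1,[0,0.5,2],[0,0,0]],[1,[0,0.5,2],[0,0,0]],[1,[0,0,0],[0,0,0]]]' |grep -E "pos|cont";python3 -m pendant '[[1,[0,0.5,2],[0,0,0]],[1,[0,0,0],[0,0,0]]]' |grep -E "pos|cont"
python3 - <<'E'
from plant import cams
from h import *
import pickle
d={"side":cams.snapshot("side")};pickle.dump(d,open("s2.pkl","wb"))
s=d["side"];h=cv2.cvtColor(s["img"],cv2.COLOR_RGB2HSV)
for r0 in range(270,304,2): print(r0," ".join("%3d"%v for v in s["img"][r0,380:424:2].mean(1)))
E
```

```text
tool_pos: [0.3966, -0.1883, 0.0247]
contact_force: [0.0, 0.0, -0.0]
tool_pos: [0.3967, -0.1883, 0.0206]
contact_force: [-0.4, -0.2, -0.3]
tool_pos: [0.3967, -0.1883, 0.0186]
contact_force: [-0.3, 1.0, -0.5]
270  35  38  43  48  48  45  31  41  51  61  41  32  29  33  50  79  55  58  82  97 102 106
272  25  28  32  40  31  49  37  47  65  74  77  39  32  34  58  70  45  61  87 103 105 107
274  35  24  36  33  46  66  59  65  64  81  81  43  36  46  99  85  68  63  84 104 104 105
276  35  48  28  39  67  77  51  43  45  59  51  34  45  92 132 132 118  75  92 100 101 103
278  39  46  33  47 133 113  26  34  34  31  23  28  85 136 137 137 118  70  96 101 105 107
280  98  32  35  74 154  91  29  35  38  23  26  40 103 138 133 135 111  74  95 102 102 105
282 181 128  45  90 131  57  30  36  36  39  22  62 129 139 135 138 108  73  96 104 105 107
284 187 163 127 132 119  44  37  41  33  26  26  83 134 138 138 138  94  76  98 104 108 107
286 154 144 132 112  67  33  32  31  27  23  46 114 138 136 137 134  88  85  95 104 106 108
288 143 130  89  73  58  32  29  37  38  23  65 127 135 138 138 139  86  82 100 106 103 108
290 124 115  79 104 156  66  24  35  28  35  95 137 137 142 140 123  72  85  98 105 105 108
292  82  77  94 166 166 117  67  39  67  90 130 139 138 130 115  84  64  89  97 107 103 105
294  81  79 164 191 140 138 126 107 126 134 139 134 122  96  80  66  67  87 100 102 108 110
296  83  86 147 148 136 139 140 126 110 109 107  92  95  90  83  71  62  92 102 107 104 106
298  70  80  88 113 137 138 131 113 106 108  91  96 107 106  82  70  69  98  99 102 107 108
300  80 105 114  83 112 133 126 108 113 112  87 109 114 105  67  67  63  87  98 101 107 104
302  80 105 104  78  78  83  86 112 114 110  91 109 115 106  81  84  65  96 105 103 104 102
```

The notched end now sits about 4 px lower, so the stone is starting to tip. I'll keep pressing until a force appears.

```bash
python3 -m pendant '[[1,[0,0.5,2],[0,0,0]],[1,[0,0.5,2],[0,0,0]],[1,[0,0,0],[0,0,0]]]' |grep -E "pos|cont";python3 -m pendant '[[1,[0,0.5,2],[0,0,0]],[1,[0,0,0],[0,0,0]]]' |grep -E "pos|cont";python3 -m pendant '[[1,[0,0.5,2],[0,0,0]],[1,[0,0,0],[0,0,0]]]' |grep -E "pos|cont"
```

```text
tool_pos: [0.3966, -0.1881, 0.0144]
contact_force: [0.1, -0.4, 0.1]
tool_pos: [0.3968, -0.1881, 0.013]
contact_force: [-0.5, -1.4, 6.4]
tool_pos: [0.3969, -0.1881, 0.0125]
contact_force: [-3.0, -1.5, 25.2]
```

```bash
python3 -m pendant '[[1,[0,0.5,2],[0,0,0]],[1,[0,0,0],[0,0,0]]]' |grep -E "pos|cont"
python3 - <<'E'
from plant import cams
from h import *
s=cams.snapshot("side")
for r0 in range(280,312,2): print(r0," ".join("%3d"%v for v in s["img"][r0,380:424:2].mean(1)))
E
```

```text
tool_pos: [0.3969, -0.1881, 0.0122]
contact_force: [-3.4, -3.5, 44.3]
280  35  48  47  56 130  80  28  31  31  32  24  33  84 135 140 137 110  77  92 102 105 107
282  87  36  30  65 127  68  31  31  32  36  28  44 116 138 139 138  98  74  99 103 107 107
284 163  98  43  89 112  48  25  42  37  31  31  65 130 139 135 136  90  81  96 103 106 108
286 155 138 107  92  74  26  28  22  34  23  25  94 138 136 137 135  87  84  97 103 104 108
288 145 132  93  75  54  37  29  31  36  32  46 119 141 139 140 135  86  82  97 101 108 108
290 128 115  82  70  53  29  25  39  30  25  81 133 139 138 140 128  74  89 100 103 106 111
292  78  76  77 123 123  59  32  33  21  38 107 140 136 132 116  85  63  83  98 100 108 107
294  80  76 108 170 146 117  63  45  58  94 136 138 121  99  83  69  65  88 105 104 106 107
296  76  87 149 151 136 134 130 111 101 107 109 101  94  86  85  69  66  89  99 102 110 107
298  82  83 123 139 137 137 133 116 106 105  90  98 107 106  81  68  68  90 103 101 106 108
300  74 106 113 102 132 137 120 106 109 109  95 108 108 106  71  68  68  92  98 105 104 109
302  77 104  89  68 100 121  89 112 114 109  89 114 116 103  85  89  69  97 100 108 104 107
304  79  68  73  71  72  78  95 116 114 104  97 116 111  95  88  95  69  95  99 102 104 105
306 144  95  68  67  73  69  98 114 116 104 105 116 119  97 100 102  74  96  98 103 106 105
308 190 157  89  71  76  90 109 119 118 107 112 119 115  95 109 102  78  97 104 105 108 109
310 152 119  93  82  73  83 112 122 121 103 115 120 116  83 113 107  82  97 104 101 105 108
```

Contact has bottomed out. I'll lift off, retreat and check the tilt.

```bash
python3 -m pendant '[[1,[0,0,-15],[0,0,0]],[1,[0,0,-50],[0,0,0]],[1,[0,0,-60],[0,0,0]],[1,[0,45,-20],[0,0,0]],[1,[0,60,0],[0,0,0]],[1,[0,60,0],[0,0,0]],[-1,[0,0,0],[0,0,0]]]' |grep -E "pos|cont|clock"
python3 - <<'E'
from plant import cams
from h import *
import pickle
d={n:cams.snapshot(n) for n in("top","side")};pickle.dump(d,open("s3.pkl","wb"))
a=d["top"]["img"][260:330,340:420];b=d["side"]["img"][245:315,365:445]
cv2.imwrite("pics/t3.png",cv2.resize(np.hstack([a,b]),(800,350),interpolation=cv2.INTER_CUBIC)[:,:,::-1])
for n,w in(("top",(352,280,408,318)),("side",(378,258,432,310))):
    s=d[n];h=cv2.cvtColor(s["img"],cv2.COLOR_RGB2HSV)
    for rc,c,cc in blobs(s,(h[...,1]<45)&(h[...,2]>110),w,.049,30): print(n,np.round(rc[0],1),np.round(rc[1]),round(rc[2],1),cv2.boundingRect(cc),cv2.approxPolyDP(cc,2.0,True)[:,0].tolist())
s=d["side"]
b0=np.array([.403,-.228,0]);bx=np.array([-.187,.982,0]);by=np.array([-.982,-.187,0])
for th in(0,20,35):
    c,si=np.cos(np.radians(th)),np.sin(np.radians(th))
    P=[]
    for x,y in((47,25),(47,-25),(-53,-25),(-53,25)):  # along stone from pivot, top face
        P.append(b0+bx*(3+x*c+16*si)/1000+by*y/1000+[0,0,.033+(-x*si+16*c)/1000])
    print(th,proj(d["top"],P).round(0).tolist(),proj(s,P).round(0).tolist())
E
```

```text
clock: 14.12
tool_pos: [0.4318, -0.3866, 0.1037]
contact_force: [-0.9, 0.3, 0.6]
top [ 400.8 -219.6] [46. 87.] 10.6 (362, 289, 31, 20) [[390, 290], [363, 293], [364, 307], [390, 304]]
side [ 400.8 -222.5] [ 53. 143.] 31.7 (384, 268, 37, 35) [[420, 278], [406, 268], [384, 298], [390, 302], [400, 292], [406, 293]]
0 [[365.0, 309.0], [361.0, 292.0], [395.0, 286.0], [398.0, 303.0]] [[396.0, 298.0], [383.0, 288.0], [412.0, 272.0], [425.0, 282.0]]
20 [[363.0, 309.0], [360.0, 292.0], [393.0, 287.0], [396.0, 303.0]] [[395.0, 304.0], [382.0, 293.0], [410.0, 269.0], [423.0, 279.0]]
35 [[363.0, 309.0], [360.0, 293.0], [390.0, 287.0], [393.0, 304.0]] [[396.0, 307.0], [383.0, 296.0], [407.0, 267.0], [420.0, 277.0]]
```

The stone's side-view corners, (420,278), (406,268) and (384,298), match the 35° prediction, so it's tipped and staying up. Next I need to know whether the ~28 mm tip offset is a world z offset or lies along the tool.

```bash
python3 - <<'E'
import pickle
from h import *
d=pickle.load(open("s0.pkl","rb"))
t=np.array([.15433,-.60504,.21121]);tx=np.array([.969,.247,0]);ty=np.array([.247,-.969,0])
for dz in(0,.028):
  for n in("side","top"):
    print(dz,n,"finger-",proj(d[n],[t+ty*k+tx*m+[0,0,dz] for k in(-.0615,-.044) for m in(-.009,.009)]).round(1).tolist(),"body-end",proj(d[n],[t-ty*.0935+tx*m+[0,0,dz+.064] for m in(-.0375,.0375)]).round(1).tolist())
E
python3 go.py .4 -.25 .1
```

```text
0 side finger- [[589.6, 260.2], [582.5, 256.5], [593.7, 257.0], [586.6, 253.4]] body-end [[601.1, 250.0], [570.3, 234.6]]
0 top finger- [[513.7, 405.6], [511.7, 398.4], [520.4, 403.9], [518.3, 396.8]] body-end [[515.1, 425.7], [506.3, 394.1]]
0.028 side finger- [[592.7, 250.7], [585.5, 247.1], [596.8, 247.5], [589.6, 243.9]] body-end [[604.5, 239.9], [573.2, 224.6]]
0.028 top finger- [[518.3, 407.6], [516.2, 400.3], [525.1, 406.0], [523.0, 398.7]] body-end [[520.0, 428.4], [510.9, 396.0]]
shift [  -8.01863637 -128.59773191   40.11149271]
pos [ 0.43284263 -0.38078522  0.1052148 ] axes [[0.983, 0.179, -0.049], [0.185, -0.949, 0.256], [-0.001, -0.261, -0.965]] q [ 0.9   0.88 -0.3   1.57  0.08  0.92 -0.76] F [-0.2 -0.5  0.1] open 0.18662718081843713 0.0 14.225
```

The body and the fingers show the same shift, so it is a world z offset: true z ≈ reported + 28 mm. I'll raise, reorient for the grasp (tool x along the block's +x, 15° lean) and move above the grip point.

```bash
python3 -m pendant '[[-0.45,[0,0,-60],[0,0,0]],[-0.45,[0,-30,-20],[0,0,0]],[-0.45,[-5,-40,0],[0,0,0]],[-0.45,[0,0,0],[0,0,0]]]' |grep -E "pos|cont|clock"; python3 go.py .4076 -.2521 .12 100.8 -15
```

```text
clock: 14.72
tool_pos: [0.4195, -0.3314, 0.203]
contact_force: [0.7, -0.0, -0.2]
shift [  3.50058424 -55.68753425 101.06259056]
turn [-23.55703765 -23.61255172 -87.44438481]
pos [ 0.41952264 -0.33139832  0.20304595] axes [[0.981, 0.186, -0.05], [0.192, -0.947, 0.256], [0.001, -0.261, -0.965]] q [ 0.88  0.7  -0.33  1.64  0.03  1.02 -0.8 ] F [ 0.7 -0.  -0.2] open 0.64174946552868 0.0 14.725
```

Total turn is 93.6°, so nine rows at 1/9 each.

```bash
python3 -m pendant '[[-0.45,[0,0,0],[-2.62,-2.62,-9.72]],[-0.45,[0,0,0],[-2.62,-2.62,-9.72]],[-0.45,[0,0,0],[-2.62,-2.62,-9.72]],[-0.45,[0,0,0],[-2.62,-2.62,-9.72]],[-0.45,[0,0,0],[-2.62,-2.62,-9.72]],[-0.45,[0,0,0],[-2.62,-2.62,-9.72]],[-0.45,[0,0,0],[-2.62,-2.62,-9.72]],[-0.45,[0,0,0],[-2.62,-2.62,-9.72]]]' >/dev/null; python3 -m pendant '[[-0.45,[0,0,0],[-2.62,-2.62,-9.72]],[-0.45,[0,0,0],[0,0,0]]]' |grep -E "pos|cont|clock"; python3 go.py .4076 -.2521 .09 100.8 -15
```

```text
clock: 15.98
tool_pos: [0.4186, -0.3351, 0.201]
contact_force: [0.1, 0.3, 0.5]
shift [109.57516353   4.4822499   85.49024531]
turn [-0.17022574  0.04392152 -0.2749329 ]
pos [ 0.41859651 -0.33511483  0.20100902] axes [[-0.176, 0.983, 0.046], [0.95, 0.182, -0.256], [-0.26, -0.002, -0.966]] q [ 0.74  0.56 -0.45  2.03  0.85  0.63 -0.15] F [0.1 0.3 0.5] open 0.724663051788577 0.0 15.975
```

```bash
python3 -m pendant '[[-0.45,[40,1,10],[0,0,0]],[-0.45,[40,1,10],[0,0,0]],[-0.45,[18,1,30],[0,0,0]],[-0.45,[12,1,35],[0,0,-0.3]],[-0.45,[0,0,0],[0,0,0]]]' |grep -E "pos|cont|clock"; python3 go.py .4076 -.2521 .035 100.8 -15
python3 - <<'E'
from plant import cams
from h import *
import pickle
d={n:cams.snapshot(n) for n in("top","side")};pickle.dump(d,open("s4.pkl","wb"))
a=d["top"]["img"][230:330,340:440];b=d["side"]["img"][225:325,360:460]
cv2.imwrite("pics/t4.png",cv2.resize(np.hstack([a,b]),(800,400),interpolation=cv2.INTER_CUBIC)[:,:,::-1])
E
```

```text
clock: 16.6
tool_pos: [0.4082, -0.2525, 0.0888]
contact_force: [-0.5, -0.9, -0.5]
shift [14.51447798 -0.28057179 51.76555033]
turn [-0.28481102  0.07137698  0.03981174]
pos [ 0.40824234 -0.25254276  0.08875697] axes [[-0.182, 0.982, 0.044], [0.948, 0.187, -0.256], [-0.26, -0.005, -0.966]] q [ 0.38  0.72 -0.16  2.27  1.45  0.35 -0.96] F [-0.5 -0.9 -0.5] open 0.7251422044858898 0.0 16.6
```

```bash
python3 -m pendant '[[-0.45,[8,0,30],[0,0,0]],[-0.45,[4.5,0,17],[0,0,0]],[-0.45,[1.3,0,5],[0,0,0]],[-0.45,[0,0,0],[0,0,0]]]' |grep -E "pos|cont|clock"; python3 -m pendant '[[-0.45,[0.5,0,1.9],[0,0,0]],[-0.45,[0,0,0],[0,0,0]]]' |grep -E "pos|cont"; python3 -m pendant '[[-0.45,[0.5,0,1.9],[0,0,0]],[-0.45,[0,0,0],[0,0,0]]]' |grep -E "pos|cont"; python3 go.py .4076 -.2521 .029 100.8 -15
```

```text
clock: 17.2
tool_pos: [0.4087, -0.254, 0.0375]
contact_force: [0.1, 0.4, 0.1]
tool_pos: [0.4086, -0.2535, 0.0352]
contact_force: [-0.1, 0.0, 0.5]
tool_pos: [0.4083, -0.2532, 0.0327]
contact_force: [-0.8, -0.2, 0.3]
shift [ 2.13297098 -0.44923235  3.24044111]
turn [-0.09376957  0.10877487 -0.02276724]
pos [ 0.40827332 -0.25320844  0.03268372] axes [[-0.181, 0.982, 0.047], [0.948, 0.187, -0.256], [-0.261, -0.001, -0.965]] q [ 0.42  0.85 -0.22  2.29  1.83  0.42 -1.36] F [-0.8 -0.2  0.3] open 0.7248461892631595 0.0 17.7
```

```bash
for k in 1; do python3 -m pendant '[[-0.45,[0.5,0,1.9],[0,0,0]],[-0.45,[0,0,0],[0,0,0]]]' |grep -E "pos|cont"; python3 -m pendant '[[-0.45,[0.5,0,1.9],[0,0,0]],[-0.45,[0,0,0],[0,0,0]]]' |grep -E "pos|cont"; python3 -m pendant '[[-0.45,[0.4,0,1.2],[0,0,0]],[-0.45,[0,0,0],[0,0,0]]]' |grep -E "pos|cont"; done
```

```text
tool_pos: [0.4082, -0.2532, 0.0306]
contact_force: [-1.1, -0.4, 0.0]
tool_pos: [0.4082, -0.2532, 0.0286]
contact_force: [-0.2, 0.3, -0.0]
tool_pos: [0.4083, -0.2532, 0.0274]
contact_force: [0.7, 1.1, -0.3]
```

Run:
```python
from plant import cams
from h import *
s=cams.snapshot("side")
t=np.array([.408,-.2525,.028]);ty=np.array([.982,.187,0])
print(proj(s,[t,t+[0,0,.028],t-ty*.04+[0,0,.028],t-ty*.032,t-ty*.032+[0,0,.028]]).round(1))
for r0 in range(262,300,2): print(r0," ".join("%3d"%v for v in s["img"][r0,384:436:2].mean(1)))
```

```text
[[410.5 286.9]
 [411.2 279. ]
 [421.9 287.1]
 [418.9 293.4]
 [419.7 285.4]]
262  97 105 159 121  60  58  29  29  40  48  47  70  84  95 102 103 113 106  96  90  99  97  96  94  99 100
264 179 181 189 175  88  64  56  45  42  50  54  66  81  90 102 107 108 107  95  95  99  94 101 101  99  96
266 190 189 189 187 129  50  55  56  44  41  50  68  74  89  97 108 108 106  96  96  98  96 100  99 100  96
268 188 185 186 191 158  38  46  51  55  47  50  64  80  92 102 105 112 110  97  97  96  98  97  97  96  96
270 188 185 186 190 177  78  26  27  39  46  53  61  79  93  94 104 106 110 109 100  98  96  98  97  97  95
272 189 189 187 190 186 121  26  23  38  44  43  60  74  90  99 101 106 111 109  99  99  96  99  98  96  98
274 189 188 189 187 193 166  90  28  42  45  47  62  70  94 102  97 109 109 109  96 100  99  97  95  98  98
276 188 189 185 191 193 191 152  72  69  49  54  57  72  88 104 103 107 109 106  96  96  98  96  92  96 100
278 187 188 188 185 171 137  92 109 104  46  48  58  68  87  97 100 105 102 108 103  96  96  97  96 102  98
280 191 188 172 130  86  79 135 157 115  47  50  54 
[... 327 characters left out ...]
  83  90 102 106 109 106  96 105  98 101 103 105 105
288  89  73  82 126 203 212 214 191 124  54  42  51  59  79  94 104 108 110 108  97 103 100 100 106 106 108
290  82  81 115 139 156 191 196 152 121  53  42  45  69  78  95 100 109 108 108 104 100 102 103 106 109 102
292  81 108 134 141 138 152 152 135 123  59  39  56  62  85  97  95 106 107 109 106 105 108 110 108 103 108
294 105 158 144 134 138 136 133 136 129  69  43  55  66  78  93 101 101 108 105 106 105 107 107 105 108 105
296 176 211 192 144 140 139 138 136 121  58  45  47  57  70  90 100 106 107 104 109 108 110 103 110 107 106
298 169 206 211 160 129 122 125 112  91  55  48  48  56  68  86  97 101 110 108 105 107 108 105 112 108 106
```

```bash
for k in 1; do python3 -m pendant '[[-0.45,[0.3,0,1],[0,0,0]],[-0.45,[0,0,0],[0,0,0]]]' |grep -E "pos|cont"; python3 -m pendant '[[-0.45,[0.3,0,1],[0,0,0]],[-0.45,[0,0,0],[0,0,0]]]' |grep -E "pos|cont"; python3 -m pendant '[[-0.45,[0.3,0,1],[0,0,0]],[-0.45,[0,0,0],[0,0,0]]]' |grep -E "pos|cont";python3 -m pendant '[[-0.45,[0.3,0,1],[0,0,0]],[-0.45,[0,0,0],[0,0,0]]]' |grep -E "pos|cont"; done
```

```text
tool_pos: [0.4082, -0.2532, 0.0264]
contact_force: [0.9, 0.9, -0.2]
tool_pos: [0.4083, -0.2532, 0.0256]
contact_force: [-0.1, 0.5, 3.1]
tool_pos: [0.4083, -0.2532, 0.0253]
contact_force: [-1.6, 1.5, 13.3]
tool_pos: [0.4084, -0.2533, 0.025]
contact_force: [-2.0, 3.9, 22.3]
```

Rim touched at reported z=0.0258, which confirms an offset of about 26 mm. I'll lift 6 mm above that and close.

```bash
python3 -m pendant '[[-0.45,[-1.2,0,-8.4],[0,0,0]],[-0.45,[0,0,0],[0,0,0]]]' |grep -E "pos|cont"; python3 -m pendant '[[0,[0,0,0],[0,0,0]],[0.3,[0,0,0],[0,0,0]],[0.6,[0,0,0],[0,0,0]],[0.6,[0,0,0],[0,0,0]],[0.6,[0,0,0],[0,0,0]]]' 45; python3 go.py .4076 -.2521 .032
```

```text
tool_pos: [0.4084, -0.2521, 0.0321]
contact_force: [0.1, -0.8, -0.3]
clock: 20.38
tool_pos: [0.408, -0.2519, 0.0316]
eef_rot: [0.632, 0.764, -0.084, 0.101]
contact_force: [-0.1, -0.0, -1.4]
opening: 0.56
finger_force: 45.0
shift [-0.20045092 -0.40092861 -0.35690791]
pos [ 0.40797448 -0.2519264   0.03160259] axes [[-0.181, 0.982, 0.047], [0.949, 0.187, -0.256], [-0.26, -0.002, -0.966]] q [ 0.42  0.85 -0.23  2.29  1.84  0.42 -1.36] F [-0.1 -0.  -1.4] open 0.5600609727245089 44.95734393596649 20.375
```

```bash
python3 -m pendant '[[0.6,[-2.6,0,-9.7],[0,0,0]],[0.6,[-5.2,0,-19],[0,0,0]],[0.6,[-5.2,0,-19],[0,0,0]],[0.6,[-6.5,0,-24],[0,0,0]],[0.6,[-6.5,0,-24],[0,0,0]],[0.6,[-3,0,-10],[0,0,0]],[0.6,[0,0,0],[0,0,0]]]'; python3 go.py .46 -.04 .14 188 -20
python3 - <<'E'
from plant import cams
from h import *
import pickle
d={n:cams.snapshot(n) for n in("top","side")};pickle.dump(d,open("s5.pkl","wb"))
for n,w in(("top",(340,270,420,325)),("side",(340,200,432,310))):
    s=d[n];h=cv2.cvtColor(s["img"],cv2.COLOR_RGB2HSV)
    for rc,c,cc in blobs(s,(h[...,1]<45)&(h[...,2]>110),w,.13,30): print(n,np.round(rc[0],1),np.round(rc[1]),round(rc[2],1),cv2.boundingRect(cc),cv2.approxPolyDP(cc,2.0,True)[:,0].tolist())
b0=np.array([.408,-.252,0.118]);b0[2]+=.0255-0
bx=np.array([-.187,.982,0]);by=np.array([-.982,-.187,0])
for th in(20,35,50):
    c,si=np.cos(np.radians(th)),np.sin(np.radians(th)); P=[b0+bx*((x+14-0)*c+8*si)/1000+by*y/1000+[0,0,(-(x+14)*si+8*c)/1000] for x,y in((72,25),(72,-25),(-28,-25),(-28,25))]
    print(th,proj(d["top"],P).round(0).tolist(),proj(d["side"],P).round(0).tolist())
E
```

```text
clock: 21.25
tool_pos: [0.4084, -0.2526, 0.1419]
eef_rot: [0.632, 0.763, -0.084, 0.101]
contact_force: [0.9, -0.1, -1.8]
opening: 0.561
finger_force: 45.0
shift [192.89931961  90.21131884 -50.15524107]
turn [-26.34893121  -3.88750694 -83.23001325]
pos [ 0.40843773 -0.25260606  0.14194304] axes [[-0.18, 0.983, 0.049], [0.948, 0.186, -0.257], [-0.261, -0.0, -0.965]] q [ 0.37  0.6  -0.14  2.23  1.04  0.37 -0.54] F [ 0.9 -0.1 -1.8] open 0.5612192429903942 44.956786036491394 21.25
side [ 418.3 -195.9] [35. 95.] 58.4 (385, 250, 15, 25) [[397, 250], [385, 266], [399, 274]]
side [ 488.  -150.8] [94. 79.] 62.5 (345, 242, 37, 20) [[345, 255], [355, 254], [356, 261], [359, 255], [377, 256], [379, 261], [381, 249], [376, 242], [361, 242], [357, 245], [355, 253]]
side [ 633.2 -220.8] [113. 155.] 62.3 (340, 200, 40, 33) [[345, 227], [355, 226], [361, 232], [356, 212], [370, 208], [379, 200], [340, 200]]
20 [[364.0, 309.0], [361.0, 291.0], [395.0, 285.0], [399.0, 303.0]] [[395.0, 278.0], [382.0, 268.0], [410.0, 243.0], [424.0, 253.0]]
35 [[366.0, 308.0], [363.0, 291.0], [394.0, 285.0], [398.0, 303.0]] [[397.0, 283.0], [384.0, 273.0], [409.0, 243.0], [423.0, 252.0]]
50 [[370.0, 308.0], [367.0, 291.0], [393.0, 285.0], [396.0, 303.0]] [[401.0, 286.0], [388.0, 276.0], [408.0, 243.0], [422.0, 253.0]]
```

The picture numbers show the stone held at 35° as predicted (corners (385,266) and (399,274)), and the force gives about 0.18 kg. I'll triangulate the box handle before choosing a placement yaw.

```bash
python3 - <<'E'
import pickle
from h import *
from scipy.optimize import least_squares
d=pickle.load(open("s0.pkl","rb"))
def tri(a,b):
    f=lambda p:np.r_[proj(d["top"],p)[0]-a,proj(d["side"],p)[0]-b]; s=least_squares(f,[.5,-.05,.1]); return s.x.round(4),s.fun.round(1)
print("handle tip",tri((320,258),(323,259)))
print("front bottom right corner (z~0)",ray(d["top"],(342,253),.0),ray(d["side"],(342,276),.0), "left",ray(d["top"],(298,253),0),ray(d["side"],(293,288),0))
E
python3 go.py .4265 -.085 .142 75 -15
```

```text
handle tip (array([ 0.5087, -0.0474,  0.1282]), array([-0.7, -0.4,  0.7,  0. ]))
front bottom right corner (z~0) [[ 0.54019066 -0.11754617  0.        ]] [[ 0.55955295 -0.12577289  0.        ]] left [[0.53748773 0.01878913 0.        ]] [[0.57684895 0.01606751 0.        ]]
shift [155.16698263  49.47648846 -42.98515379]
turn [ 6.57526424  0.10982272 24.89290212]
pos [ 0.40791098 -0.25240921  0.14097857] axes [[-0.181, 0.982, 0.047], [0.949, 0.186, -0.256], [-0.26, -0.002, -0.966]] q [ 0.37  0.6  -0.14  2.24  1.04  0.37 -0.54] F [ 0.1 -0.7 -1.8] open 0.5559617751790751 44.957159757614136 21.35
```

The handle tip is at x≈0.509. I'll lay the stone along the mat's x axis with its far end away from the robot, so the lean points outward and the gripper stays clear of the box. First I'll raise it, then turn.

```bash
python3 -m pendant '[[0.6,[-8,0,-29],[0,0,0]],[0.6,[-8,0,-29],[0,0,0]],[0.6,[0,0,0],[0,0,0]]]' |grep -E "pos|cont"; python3 go.py .408 -.08 .2 8.4 -15
```

```text
tool_pos: [0.4092, -0.2532, 0.2023]
contact_force: [0.2, 0.6, -1.2]
shift [165.03557645  30.95526913 -42.3731059 ]
turn [2.40770235e+01 7.79525873e-02 8.91068111e+01]
pos [ 0.4092199  -0.25315842  0.20226363] axes [[-0.179, 0.983, 0.05], [0.948, 0.186, -0.257], [-0.262, 0.001, -0.965]] q [ 0.49  0.49 -0.3   2.16  0.8   0.54 -0.29] F [ 0.2  0.6 -1.2] open 0.5598437208054793 44.95663940906525 21.725
```

```bash
python3 -m pendant '[[0.6,[0,0,0],[2.4,0,8.91]],[0.6,[0,0,0],[2.4,0,8.91]],[0.6,[0,0,0],[2.4,0,8.91]],[0.6,[0,0,0],[2.4,0,8.91]],[0.6,[0,0,0],[2.4,0,8.91]],[0.6,[0,0,0],[2.4,0,8.91]],[0.6,[0,0,0],[2.4,0,8.91]],[0.6,[0,0,0],[2.4,0,8.91]]]' >/dev/null; python3 -m pendant '[[0.6,[0,0,0],[2.4,0,8.91]],[0.6,[0,0,0],[2.4,0,8.91]],[0.6,[0,0,0],[0,0,0]]]'|grep -E "pos|cont"; python3 go.py .4065 -.0405 .13 8.4 -15
```

```text
tool_pos: [0.4075, -0.2538, 0.1999]
contact_force: [0.1, 0.5, -2.7]
shift [  47.78432776 -211.30041773   58.95981096]
turn [0.12439259 0.3597423  0.0379362 ]
pos [ 0.40747194 -0.25384982  0.19991693] axes [[0.954, 0.147, -0.262], [0.142, -0.989, -0.041], [-0.265, 0.002, -0.964]] q [ 0.37  0.63 -0.02  1.81  0.17  0.94 -1.18] F [ 0.1  0.5 -2.7] open 0.5601454026423379 44.95790719985962 23.1
```

```bash
python3 -m pendant '[[0.6,[8,-53,8],[0,0,0]],[0.6,[8,-53,8],[0,0,0]],[0.6,[10,-53,10],[0,0,0]],[0.6,[10,-52,15],[0,0,0]],[0.6,[10,0,15],[0,0,0]],[0.6,[0,0,0],[0,0,0]]]'|grep -E "pos|cont|open"; python3 go.py .4098 -.04 .05 8.4 -15
```

```text
tool_pos: [0.406, -0.0403, 0.1342]
contact_force: [-0.1, -0.1, -2.4]
opening: 0.557
shift [25.85133938  0.18910631 80.17653755]
turn [0.13797577 0.31530047 0.19963946]
pos [ 0.40604033 -0.04025896  0.13415701] axes [[0.954, 0.15, -0.261], [0.144, -0.989, -0.041], [-0.264, 0.001, -0.964]] q [-0.    0.67 -0.06  2.03  0.1   0.71 -1.56] F [-0.1 -0.1 -2.4] open 0.5569188564617368 44.956457018852234 23.85
```

```bash
python3 -m pendant '[[0.6,[10,0,30],[0,0,0]],[0.6,[10,0,30],[0,0,0]],[0.6,[5.8,0,20],[0,0,0]],[0.6,[0,0,0],[0,0,0]]]'|grep -E "pos|cont|open"; python3 go.py .4098 -.04 .0305
python3 - <<'E'
from plant import cams
from h import *
import pickle
d={n:cams.snapshot(n) for n in("top","side")};pickle.dump(d,open("s6.pkl","wb"))
a=d["top"]["img"][240:330,270:360];b=d["side"]["img"][260:350,280:370]
cv2.imwrite("pics/p6.png",cv2.resize(np.hstack([a,b]),(800,400),interpolation=cv2.INTER_CUBIC)[:,:,::-1])
for n,w in(("top",(285,260,350,318)),("side",(290,260,385,345))):
    s=d[n];h=cv2.cvtColor(s["img"],cv2.COLOR_RGB2HSV)
    for rc,c,cc in blobs(s,(h[...,1]<60)&(h[...,2]>110),w,.03,20): print(n,cv2.boundingRect(cc),cv2.approxPolyDP(cc,1.5,True)[:,0].tolist())
u=np.array([.989,.146,0]);v=np.array([-.146,.989,0]);G=np.array([.4108,-.0398,.0794])
si,c=np.sin(np.radians(35)),np.cos(np.radians(35))
P=[G+u*(x*c+z*si)/1000+v*y/1000+[0,0,(-x*si+z*c)/1000] for x,y,z in((86,25,8),(86,-25,8),(-14,-25,8),(-14,25,8),(86,25,-8),(86,-25,-8))]
print(proj(d["top"],P).round(0).tolist(),proj(d["side"],P).round(0).tolist())
E
```

```text
tool_pos: [0.4099, -0.041, 0.0508]
contact_force: [-0.3, 0.3, -1.7]
opening: 0.561
shift [ 5.42304639 -1.00267382 19.55237964]
pos [ 0.40987144 -0.0409697   0.05079199] axes [[0.954, 0.146, -0.261], [0.14, -0.989, -0.04], [-0.264, 0.002, -0.965]] q [-0.01  0.83 -0.04  2.06  0.12  0.52 -1.58] F [-0.3  0.3 -1.7] open 0.5613334432165485 44.956984519958496 24.35
side (290, 287, 31, 58) [[317, 287], [314, 287], [312, 292], [304, 290], [294, 293], [290, 290], [290, 344], [308, 344], [302, 335], [296, 331], [301, 325], [306, 324], [309, 327], [298, 312], [317, 303], [314, 302], [315, 299], [320, 299]]
side (327, 268, 58, 76) [[357, 268], [353, 272], [349, 271], [351, 275], [349, 280], [351, 280], [352, 286], [350, 292], [342, 291], [339, 278], [329, 282], [327, 290], [329, 292], [342, 292], [331, 297], [333, 301], [348, 292], [354, 300], [360, 301], [361, 303], [359, 304], [365, 307], [363, 308], [366, 310], [364, 308], [366, 307], [371, 312], [370, 314], [373, 317], [371, 320], [350, 330], [348, 333], [353, 331], [358, 336], [358, 342], [360, 343], [369, 341], [376, 336], [375, 321], [378, 314], [384, 310], [374, 302], [376, 280], [370, 282], [361, 280], [357, 276]]
[[305.0, 270.0], [321.0, 268.0], [325.0, 294.0], [308.0, 296.0], [305.0, 273.0], [321.0, 271.0]] [[314.0, 297.0], [330.0, 290.0], [348.0, 291.0], [332.0, 299.0], [316.0, 303.0], [332.0, 295.0]]
```

View pics/p6.png

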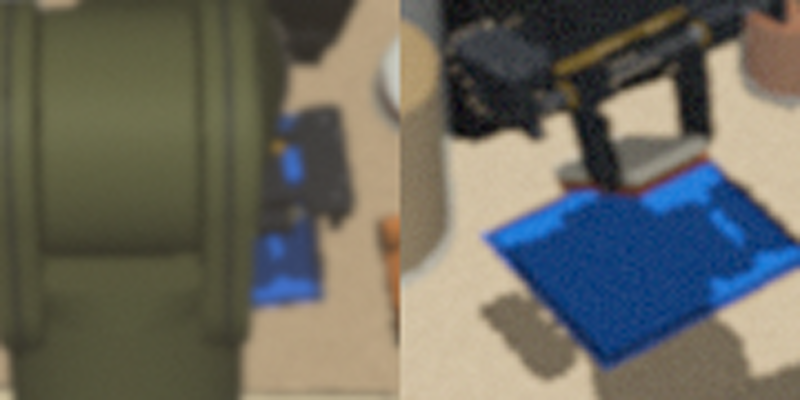

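The side crop shows the stone gripped pale side up, its far end low over the mat at about (316,299) to (350,295) in full-image pixels, as predicted. I'll lower it until the far edge touches.

```bash
python3 -m pendant '[[0.6,[2.6,-0.5,9.6],[0,0,0]],[0.6,[1.3,-0.5,4.8],[0,0,0]],[0.6,[0,0,0],[0,0,0]]]'|grep -E "pos|cont"; python3 -m pendant '[[0.6,[0.4,0,1.5],[0,0,0]],[0.6,[0,0,0],[0,0,0]]]'|grep -E "pos|cont";  python3 -m pendant '[[0.6,[0.4,0,1.5],[0,0,0]],[0.6,[0,0,0],[0,0,0]]]'|grep -E "pos|cont";python3 -m pendant '[[0.6,[0.4,0,1.5],[0,0,0]],[0.6,[0,0,0],[0,0,0]]]'|grep -E "pos|cont"
```

```text
tool_pos: [0.4104, -0.0382, 0.0363]
contact_force: [1.0, -0.5, -2.3]
tool_pos: [0.4107, -0.0382, 0.0349]
contact_force: [-0.8, -0.0, -1.8]
tool_pos: [0.4106, -0.0382, 0.0333]
contact_force: [-0.3, 0.6, -2.6]
tool_pos: [0.4106, -0.0382, 0.0317]
contact_force: [0.3, -0.4, -2.1]
```

```bash
python3 -m pendant '[[0.6,[0.4,1.5,1.5],[0,0,0]],[0.6,[0,0,0],[0,0,0]]]'|grep -E "pos|cont";  python3 -m pendant '[[0.6,[0.4,0,1.2],[0,0,0]],[0.6,[0,0,0],[0,0,0]]]'|grep -E "pos|cont";python3 -m pendant '[[0.6,[0.3,0,1.2],[0,0,0]],[0.6,[0,0,0],[0,0,0]]]'|grep -E "pos|cont"
```

```text
tool_pos: [0.4108, -0.0398, 0.0302]
contact_force: [-0.3, -0.2, -0.5]
tool_pos: [0.41, -0.0399, 0.0292]
contact_force: [-2.5, 0.6, 3.2]
tool_pos: [0.4092, -0.04, 0.0281]
contact_force: [-3.2, 0.5, 5.9]
```

Touch came at reported z=0.030, as computed. I'll ease the grip and lower along the arc, letting the stone pivot in the pads.

```bash
python3 -m pendant '[[0.6,[0,0,0],[0,0,0]],[0.6,[-1.9,0,3.5],[0,0,0]],[0.6,[0,0,0],[0,0,0]]]' 8|grep -E "pos|cont|forc|open";  python3 -m pendant '[[0.6,[-1.9,0,4.5],[0,0,0]],[0.6,[0,0,0],[0,0,0]]]'|grep -E "pos|cont|open"; python3 go.py .39 -.0428 -.0174
```

```text
tool_pos: [0.4087, -0.04, 0.0245]
contact_force: [0.1, -0.6, 0.2]
opening: 0.564
finger_force: 8.0
tool_pos: [0.4052, -0.0405, 0.0207]
contact_force: [0.3, 0.1, -0.5]
opening: 0.565
shift [-4.84587887e+00 -3.05434953e-02  4.07879083e+01]
pos [ 0.40516966 -0.04054895  0.02070448] axes [[0.955, 0.147, -0.258], [0.142, -0.989, -0.039], [-0.261, 0.001, -0.965]] q [-0.02  0.89 -0.03  2.08  0.13  0.43 -1.59] F [ 0.3  0.1 -0.5] open 0.5650375853986374 7.992014586925507 26.95
```

```bash
python3 -m pendant '[[0.6,[-1.3,0,5],[0,0,0]],[0.6,[-1.3,0,5],[0,0,0]],[0.6,[0,0,0],[0,0,0]]]'|grep -E "pos|cont|open";  python3 -m pendant '[[0.6,[-0.7,0,5.2],[0,0,0]],[0.6,[-0.7,0,5.2],[0,0,0]],[0.6,[0,0,0],[0,0,0]]]'|grep -E "pos|cont|open"; python3 go.py .39 -.0428 -.0174
```

```text
tool_pos: [0.3997, -0.0414, 0.0117]
contact_force: [0.4, -0.2, -0.4]
opening: 0.569
tool_pos: [0.3958, -0.042, 0.002]
contact_force: [-0.8, 0.5, -1.4]
opening: 0.566
shift [-0.51502682 -0.10225927 20.26283151]
pos [ 0.39575664 -0.04203319  0.00201987] axes [[0.955, 0.147, -0.259], [0.142, -0.989, -0.039], [-0.262, 0.001, -0.965]] q [-0.02  0.93 -0.03  2.11  0.14  0.37 -1.6 ] F [-0.8  0.5 -1.4] open 0.5664463446562941 7.9974183440208435 27.7
```

```bash
python3 -m pendant '[[0.6,[0,0,5],[0,0,0]],[0.6,[0,0,5],[0,0,0]],[0.6,[0,0,0],[0,0,0]]]'|grep -E "pos|cont|open";  python3 -m pendant '[[0.6,[0.4,0,4],[0,0,0]],[0.6,[0.3,0,2],[0,0,0]],[0.6,[0,0,0],[0,0,0]]]'|grep -E "pos|cont|open"; python3 go.py .39 -.0428 -.0174
python3 - <<'E'
from plant import cams
from h import *
import pickle
d={n:cams.snapshot(n) for n in("top","side")};pickle.dump(d,open("s7.pkl","wb"))
s=d["side"]
E0=np.array([.476,-.0302,.004]);u=np.array([.989,.146,0]);v=np.array([-.146,.989,0])
for th in(0,10): 
    c,si=np.cos(np.radians(th)),np.sin(np.radians(th))
    print(th,proj(s,[E0-u*(x*c-16*si*0)/1000+v*y/1000+[0,0,(x*si+16*c)/1000] for x,y in((0,25),(0,-25),(100,-25),(100,25))]).round(0).tolist())
for r0 in range(284,334,3): print(r0," ".join("%3d"%q for q in (s["img"][r0,290:390:3].astype(int)@[1,0,-1])))
E
```

```text
tool_pos: [0.3933, -0.0424, -0.0077]
contact_force: [-0.4, 0.7, 0.2]
opening: 0.57
tool_pos: [0.3927, -0.0425, -0.0131]
contact_force: [-0.7, -0.6, 3.5]
opening: 0.564
shift [-1.45268186 -0.07193799  4.89256696]
pos [ 0.39266132 -0.04247278 -0.01305684] axes [[0.955, 0.147, -0.258], [0.142, -0.989, -0.039], [-0.261, 0.001, -0.965]] q [-0.02  0.96 -0.02  2.12  0.14  0.33 -1.6 ] F [-0.7 -0.6  3.5] open 0.5644377332185231 8.000750094652176 28.45
0 [[316.0, 304.0], [332.0, 296.0], [355.0, 318.0], [339.0, 326.0]]
10 [[316.0, 304.0], [332.0, 296.0], [354.0, 313.0], [338.0, 321.0]]
284   5   6  -4  -1  -1   1   4   2  16  -4   6  -8  -7   0  -4 -11  -4  -4  -8  -4  -6  -5  -4   1  -4  -3  -4  33  31  15  20  21  19  17
287   5   5  -2  -1   2   2  26  33  17   4  -3  -8  -7  -2  -6 -10  -6  13  38  28  26 -10  -9  -4  41  39  11  40  43  10  13  16  16  21
290  13  12   7  10   6  16  27   9  -9  -3  -3  -3  -9   4  -5  17  49  33 -46   0   9  25  -7  -6  42  44  44  45  44  14  15  22  19  18
293  24  46  30  -6  -9  -8 -11  -9   0   0  -4 -11 -10  23  49  31 -25 -104 -53  -3   1  27  15  
[... 1225 characters left out ...]
-85 -104 -108 -110 -101 -101 -28  -8   4  12  15  15  11  13  20 -27 -106 -104 -123 -129 -56  26  47  43  18  15  22  19
323  47  47  45  44  43  43 -72 -95 -118 -92 -119 -104 -79 -16   4  12  18  18  18  30 -25 -140 -110 -122 -66  28  47  46  47  38  15  14  19  25
326  45  47  47  45  47  47  25 -74 -81 -103 -113 -92 -98 -105 -67  24  16  28 -13 -87 -130 -156 -102  19  48  45  45  44  43  37  21   3  -5   4
329  45  46  46  45  38  29  31  18 -107 -84 -97 -113 -94 -97 -111 -71   4 -77 -108 -77 -62  11  48  45  47  46  45  43  47  37   3   5  -6  -3
332  46  44  47  47  35  31  31  34  14 -63 -99 -103 -99 -97 -110 -106 -103 -96 -65 -20  28  46  45  46  45  44  44  44  44  38   8  -2   0  -2
```

```bash
python3 -m pendant '[[0.6,[0.4,0,1.5],[0,0,0]],[0.6,[0,0,0],[0,0,0]]]' 4|grep -E "pos|cont|open";python3 -m pendant '[[0.6,[0.4,0,1.5],[0,0,0]],[0.6,[0,0,0],[0,0,0]]]'|grep -E "pos|cont|open"
```

```text
tool_pos: [0.3928, -0.0424, -0.0148]
contact_force: [0.9, 0.8, 3.7]
opening: 0.571
tool_pos: [0.3929, -0.0425, -0.0164]
contact_force: [0.2, -1.0, 3.8]
opening: 0.567
```

The steady ~4 N while sliding means the stone is resting on the mat. I'll release and lift away.

```bash
python3 -m pendant '[[-0.2,[0,0,0],[0,0,0]],[-0.4,[0,0,0],[0,0,0]],[-0.5,[0,0,0],[0,0,0]],[-0.5,[0,0,-10],[0,0,0]],[-0.5,[-8,0,-30],[0,0,0]],[-0.5,[-10,0,-45],[0,0,0]],[-0.5,[-10,0,-45],[0,0,0]],[-0.5,[0,0,0],[0,0,0]]]'|grep -E "clock|pos|cont|open"
python3 - <<'E'
from plant import cams
from h import *
import pickle
d={n:cams.snapshot(n) for n in("top","side")};pickle.dump(d,open("s8.pkl","wb"))
for n,w in(("top",(285,260,350,318)),("side",(300,285,368,340))):
    s=d[n];h=cv2.cvtColor(s["img"],cv2.COLOR_RGB2HSV)
    for rc,c,cc in blobs(s,(h[...,1]<60)&(h[...,2]>110),w,.02,20): print(n,np.round(rc[0],1),np.round(rc[1]),round(rc[2],1),cv2.approxPolyDP(cc,1.5,True)[:,0].tolist())
E
python3 go.py .3 -.3 .2 8.4 0
```

```text
clock: 30.05
tool_pos: [0.4017, -0.0414, 0.1192]
contact_force: [0.3, 0.5, 0.2]
opening: 0.748
side [332.1 -56.1] [40. 44.] 62.8 [[367, 339], [367, 326], [361, 330], [356, 330], [355, 328], [351, 331], [355, 331], [358, 339]]
side [409.8  51.1] [32. 83.] 65.9 [[300, 315], [300, 339], [302, 339], [300, 336], [305, 330], [309, 331], [311, 329], [313, 331], [310, 328], [310, 330], [307, 327], [309, 326]]
side [447.3 -42.8] [179. 156.] 62.7 [[300, 292], [300, 311], [315, 305], [337, 327], [353, 318], [332, 297], [333, 295], [344, 290], [367, 312], [367, 285], [330, 285], [328, 287], [318, 285]]
shift [-153.50264524  241.19556973  -44.53520231]
turn [ 0.05509104 15.08024559  0.05896518]
pos [ 0.39964359 -0.04138558  0.11686464] axes [[0.955, 0.147, -0.257], [0.142, -0.989, -0.039], [-0.26, 0.001, -0.966]] q [-0.    0.7  -0.06  2.06  0.11  0.64 -1.57] F [ 1.2  0.  -0.5] open 0.7502162747530737 0.0 30.15
```

```bash
python3 -m pendant '[[-0.5,[-12,0,-45],[0,0,0]],[-0.5,[-20,45,-10],[0,0,0]],[-0.5,[-20,50,-10],[0,0,0]],[-0.5,[-20,50,-10],[0,0,0]],[-0.5,[-20,50,0],[0,0,0]],[-0.5,[-20,50,0],[0,0,0]],[-0.5,[0,0,0],[0,0,0]]]'|grep -E "clock|pos|cont"
python3 - <<'E'
from plant import cams
from h import *
import pickle
d0=pickle.load(open("s0.pkl","rb"))
s=cams.snapshot("side");t=cams.snapshot("top")
w=ray(s,[[315,305],[337,327],[353,318],[332,297]],.02); print("side",w.round(4)[:,:2].tolist(),w.mean(0))
for n,i,ww,z in(("side",s,(308,292,362,334),.02),("top",t,(298,272,338,308),.02)):
    h=cv2.cvtColor(i["img"],cv2.COLOR_RGB2HSV)
    for rc,c,cc in blobs(i,(h[...,1]<90)&(h[...,2]>90),ww,z,60): print(n,np.round(rc[0],1),np.round(rc[1]),round(rc[2],1),c)
for nm,(x0,y0,x1,y1) in dict(apple=(228,288,258,320),tin=(185,275,220,308),cup=(383,192,418,222),mill=(433,198,454,224),honey=(357,194,386,228)).items():
    print(nm,np.abs(t["img"][y0:y1,x0:x1].astype(int)-d0["top"]["img"][y0:y1,x0:x1]).mean().round(1))
cv2.imwrite("pics/end.png",np.vstack([cv2.resize(t["img"][180:330,180:480],(600,300)),cv2.resize(s["img"][200:350,180:480],(600,300))])[:,:,::-1])
E
```

```text
clock: 31.02
tool_pos: [0.3452, -0.3007, 0.2174]
contact_force: [-0.1, 0.6, -0.3]
side [[0.4697, -0.0007], [0.3734, -0.0159], [0.3829, -0.066], [0.4765, -0.0534]] [ 0.42564135 -0.03398792  0.02      ]
side [339.7 -49.4] [25. 52.] 7.0 [ 0.34297627 -0.05170589  0.02      ]
side [ 444.  -100.6] [40. 53.] 62.7 [ 0.44852181 -0.10973563  0.02      ]
side [442.1 -26.2] [100. 153.] 80.8 [ 0.44226423 -0.03000561  0.02      ]
top [428.8 -34.3] [104.  53.] 8.8 [ 0.4280923  -0.03401692  0.02      ]
apple 9.3
tin 12.1
cup 7.5
mill 7.5
honey 10.4
```

The stone lies flat (104 × 53 mm seen in the top view) within 4 mm of the mat's centre. The arm is clear and never came near the loose objects, so I'm handing in.

```bash
python3 -c "
from plant import r
print(r.finish_job())"
```

```text
the job is handed in; nothing more can be done
None
```

The stone was tipped, gripped by its raised end and set down flat, pale side up, within 4 mm of the mat's centre, and the job was handed in at 31 s. The one risk is that the tipping press briefly reached 44 N at the fingertips. The limit is 40 N on the arm or gripper body, and nothing showed the body touching anything. I didn't confirm by measurement that the surrounding objects stayed put, though the arm never went near them.

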